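# Pack the measuring cell and the dosing syringe back into the test kit case

## Robot

A 6-joint arm with a two-finger parallel gripper is mounted at the origin on a cart in front of the work surface, level with it; the furniture and walls round the work are solid. World frame = base frame: x ahead of the robot, y to its left, z up, the work surface at z = 0. Lengths are in m, angles in rad, forces in N, time in s.
With the tool pointing down it reaches from about 0.25 to 0.775 m from the base axis. Payload 4 kg.
Tool frame: the origin (TCP) lies where the fingers leave the gripper's body, on its centre line; the fingertips stand 97 mm ahead of it and the grasp point (between the pads) lies 78 mm ahead of it; z points along the fingers, y is the line along which they close (so a half turn about z gives the same grasp; the last joint's range is limited). The gripper opens to 94 mm and grips with 3 to 60 N. Pads are 16 mm wide; open, the fingers measure 119 mm over their backs; the gripper's body (75 mm by 177 mm) begins 78 mm behind the grasp point.
Start: joints at [-1.258, 0.087, 1.371, -0, 1.684, -0.103], TCP at [0.222, -0.503, 0.303] pointing down, gripper open.
Joint ranges: [-3.1, 3.1], [-0.76, 2.03], [0.27, 2.55], [-1.08, 4.22], [0.17, 2.65], [-2.57, 2.57]. Speed limits (rad/s): [2.79, 2.79, 3.14, 3.14, 3.14, 3.14].

## Interface

Orientations are given as [roll, pitch, yaw] about the fixed x, y, z axes, in that order (R = Rz(yaw) Ry(pitch) Rx(roll)).
In Python, from bench import robot, eyes gives the robot as it stands. The module is installed in compiled form; this text tells all that it offers.
- The arm moves only by the tool carry_out, never from a script. Its argument "deltas" is a list of rows, each an object of numbers: "dx", "dy", "dz": the shift along the tool's x, y, z each as a share of 0.02 m, from -1 to 1; "wx", "wy", "wz": the turn, a rotation vector about the tool's x, y, z each as a share of 0.12 rad, from -1 to 1; "gripper": the closure in counts, from 0 (fully open) to 255 (shut). In form: [{"dx": .., "dy": .., "dz": .., "wx": .., "wy": .., "wz": .., "gripper": ..}, ...]. A call has 1 to 20 rows; each row shifts and turns the commanded pose from where the row before left it, along the tool's axes as they then stand; what a row does not reach is not made up. A row lasts 1/12 s, in which the tool goes at most 41.7 mm and 7.16 degrees, less where a joint would pass 70% of its speed; a pose out of reach is approached as far as the arm can. A call with a number of a shift or a turn outside -1 to 1 is refused whole. A call with a gripper value outside its range is refused whole. The fingers move at their own pace and stop on an object; the grip force is fixed at half the most. Time passes only in rows, so rows that do not move let the fingers close. It gives the time, the measured TCP pose, the force, the opening and the grip force at its end, in the units of the state.
- robot.get_obs(): the state, without advancing time (a new reading comes with each control period).
- eyes.snapshot(name): name is "scene" or "top"; returns the picture (384x512x3 uint8, red, green, blue); there is no depth.
- eyes.get_calibration(name): a dict with "fovy" (degrees; the focal length in pixels is half the picture's height over the tangent of half this angle, whatever the lens; pixels are square), "cx", "cy" (the principal point, pixels), "R" (3x3) and "t" (3): a world point X has camera coordinates R X + t. Camera axes: x right, y down, z forward; pixel columns grow to the right and rows downward; lengths in m; the calibration is good to about 2 mm. A picture is of the moment at which its call begins. get_calibration takes no time and is no camera call.
- robot.close_job(): hands the job in; it is judged then, once.
The state is a dict: "time": time; "joint_positions": joint angles; "qvel": joint speeds; "joint_torque": joint torques, N m; "tool_pos": TCP position; "ee_rot": TCP orientation; "wrist_force": force on the tool from outside, world axes, zero at the start; "wrist_torque": the same for the moment, N m; "width": finger opening in m; "finger_force": force on a finger pad.
Only numpy, scipy, OpenCV 4.12 (cv2) and the standard library are available. Lean on these libraries where they do the work, as an engineer would, in place of code of your own. Each camera call takes 0.05 s, during which the arm holds its last target. There are 200 camera calls.

## Task

Pack up the water test kit: put the square glass cell that stands on the worktop and the loose dosing syringe into the empty nests of the open case that match their shapes, both lying level and right down in their nests, the syringe with its flange in the cross slot. The cell has to lie in its nest, so first lay it gently on its side on the worktop, let go, and take it again from above; it is glass, so never drop it or let it topple over. Leave the other things where they are.

Things in the scene. Friction and masses are not known exactly. Their poses are not given: they have to be found in the camera images.
- kit_case: Open carrying case with a grey moulded insert, fixed on the worktop. Origin: under the insert's centre, at worktop height; x from the front (latches, handle) to the hinges, z up. Case: x -86 to +86 mm (handle to -115), y -134 to +134; insert's top 34 mm high. Behind it the lid lies open flat, to x +265 mm, 22 mm high. Four nests lie along x, side by side, top edges chamfered 2.5 mm.
- finger_trough (a point): Middle of the finger trough, on its floor 4 mm above the worktop; axes as the case's. The trough, 44 mm wide (case x -22 to +22 mm), runs straight along y through all four nests, so that fingers closing along y go down on both sides of a part.
- cell_nest (a point): Centre of the cell when it lies right down in its nest; axes as the case's; at (0, +35, 27.5) mm in the case. The empty cell nest is a plain channel with square ends, 28.5 mm wide (y), 107 mm long (x), floor 16 mm above the worktop. The cell, either end first, then stands 5 mm above the insert's top.
- syringe_nest (a point): Where syringe_grip lies when the syringe is right down in its nest; axes as the case's; at (0, -35, 28.5) mm in the case. The empty syringe nest is a channel 18 mm wide (y), case x -72 to +51 mm, floor 22 mm above the worktop, with a cross slot 33 mm wide (y), x -38.5 to -28.5, for the flange: so the tip points to +x.
- syringe_nest_tip_end (a point): Where syringe_tip lies when the syringe is right down in its nest: 48 mm to +x of syringe_nest.
- other_syringe (a point): Grip point of the like syringe that already lies (fixed) in the other syringe nest, at y -98 mm in the case: leave it.
- bottle_nest (a point): Middle of the fourth nest, at y +98 mm in the case, bottle-shaped: 31 mm wide for x -31 to +30 mm, then 23 mm wide to x +60. It stays empty.
- cell: Square clear glass measuring cell (cuvette), 23 x 23 x 102 mm, about 40 g, open at the top, its flat side walls square to its x and y axes. It stands upright on the worktop. Origin: centre of its underside; z along its length, to the open end. But for it and the syringe the worktop is free for x 0.45 to 0.65 m, y 0.09 to 0.29 m.
- cell_middle (a point): Centre of the cell, 51 mm along its z axis from its origin; axes as the cell's.
- syringe: Clear dosing syringe lying on the worktop, 115 mm long, about 25 g, plunger fixed. Origin: underside, mid length. Its length is its y axis: tip at y -58 mm, barrel 14 mm wide and 13 mm high to y +24, flange 26 mm wide (x), 3 mm thick at y +22 to +25, then the plunger rod to its 12 mm thumb disc at y +58. z up.
- syringe_grip (a point): Point on the barrel's axis at y -10 mm, 6.5 mm above the syringe's underside; axes as the syringe's. Grip here across the barrel, fingers closing along the syringe's x.
- syringe_tip (a point): Tip of the syringe, y -58 mm, on the barrel's axis.
- disc: Bystander: flat black rotor disc, 49 mm across, 12 mm high; origin under its centre.
- dish: Bystander: round clear sample dish, 48 mm across, 17 mm high; origin under its centre.
- bottle: Bystander: standing dropper bottle, 27 mm across, 85 mm high; origin under its centre. Taller jars stand behind it (x over 0.76 m) and to the left (y over 0.47 m), and behind the worktop a ledge rises from x 0.87 m.
- sachet: Bystander: foil sachet, 56 x 53 x 25 mm; origin under its centre.
There are look-alikes about, which are no part of the job. Leave any black or brown look-alike of the cell alone.

How it is judged:
On the way:
1. the cell lies on its side on the worktop, let go (angle between cell's own z axis and vertical between 1.45 and 1.69 rad and height (world z) of cell_middle below 0.016 m and contact force between the fingers and cell below 0.2 N and linear speed of cell below 0.03 m/s), for 0.2 s.
At the end, for the whole second after the job is handed in: Cell flat in its nest (centre within 6 mm along, 5 mm across, 2.5 mm in height of cell_nest; within 0.08 rad of its line) and syringe flat in the empty syringe nest, flange in its slot (grip point and tip within 7 mm level, 2.5 and 3 mm in height of their sites); both at rest, let go (x of cell_middle in the frame of cell_nest between -0.006 and 0.006 m and y of cell_middle in the frame of cell_nest between -0.005 and 0.005 m and z of cell_middle in the frame of cell_nest between -0.0025 and 0.0025 m and angle between the z axis of cell and the x axis of cell_nest, either way round below 0.08 rad and z of syringe_grip in the frame of syringe_nest between -0.0025 and 0.0025 m and z of syringe_tip in the frame of syringe_nest_tip_end between -0.003 and 0.003 m and horizontal distance between syringe_tip and syringe_nest_tip_end below 0.007 m and horizontal distance between syringe_grip and syringe_nest below 0.007 m and linear speed of each of cell, syringe below 0.02 m/s); the robot touches nothing.
It fails at once if the small black rotor disc is moved by more than 20 mm (distance of disc from where it was at the start of the episode above 0.02 m).
It fails at once if the clear sample dish is moved by more than 20 mm (distance of dish from where it was at the start of the episode above 0.02 m).
It fails at once if the dropper bottle is moved by more than 20 mm (distance of bottle from where it was at the start of the episode above 0.02 m).
It fails at once if the foil sachet is moved by more than 20 mm (distance of sachet from where it was at the start of the episode above 0.02 m).
It fails at once if the glass cell is dropped (faster than 0.7 m/s out of the fingers, a fall of 25 mm) or topples (turning faster than 12 rad/s) ((linear speed of cell above 0.7 m/s and contact force between the fingers and cell below 0.1 N) or angular speed of cell above 12 rad/s).
It also fails if it takes over 72 s, if anything falls off the work surface, if the arm or the gripper's body presses on something with over 40 N, if the wrist force passes 120 N, or if a joint passes its speed limit or range.

## Working session

There is one attempt and no reset: what is moved stays moved. The work goes in short steps, Python scripts to look and compute and a tool call to move; the robot and the scene stay as the last step left them, time stands still between calls to the robot, and variables do not carry over. Pictures are saved under pics/ and viewed, at most 10 in all, crops included, and the job is handed in when it is done.

Besides the shell and the picture viewer there is one more tool, called after "Emit:" as a command line: name --argument value ..., lists and objects as JSON in quotes. carry_out: Moves the arm, as the interface text tells. Shift numbers are shares of 0.02 m and turn numbers shares of 0.12 rad, none past 1 either way. Its arguments: {"type":"object","properties":{"deltas":{"type":"array","items":{"type":"object","properties":{"dx":{"type":"number"},"dy":{"type":"number"},"dz":{"type":"number"},"wx":{"type":"number"},"wy":{"type":"number"},"wz":{"type":"number"},"gripper":{"type":"number"}}}}},"required":["deltas"]}

```bash
mkdir -p pics; python3 - <<'E'
from bench import robot, eyes
import cv2
o=robot.get_obs(); print({k:o[k] for k in('time','tool_pos','ee_rot','width')})
for n in('scene','top'):
    im=eyes.snapshot(n); cv2.imwrite(f'pics/{n}0.png',im[:,:,::-1]); print(n,eyes.get_calibration(n))
    cv2.imwrite(f'pics/{n}0b.png',cv2.resize(im[:,:,::-1],(800,600),interpolation=cv2.INTER_CUBIC))
E
```

```text
{'time': 0.0, 'tool_pos': array([ 0.22204188, -0.50282014,  0.30149968]), 'ee_rot': array([-3.13940002e+00, -2.20195650e-04,  4.15802527e-01]), 'width': 0.09406342282977435}
scene {'fovy': 44.48294153672128, 'cx': 255.43714183097634, 'cy': 193.76108201074092, 'R': array([[-0.55995008, -0.82843314, -0.0124272 ],
       [-0.47222001,  0.33143309, -0.81679885],
       [ 0.68078203, -0.45149821, -0.5767887 ]]), 't': array([0.33564391, 0.2994516 , 1.02400629])}
top {'fovy': 56.750867890291175, 'cx': 255.7699289313516, 'cy': 195.0608379973425, 'R': array([[ 8.10823631e-04, -9.99971705e-01,  7.47878770e-03],
       [-9.85766060e-01, -2.05660125e-03, -1.68110220e-01],
       [ 1.68120844e-01, -7.23602734e-03, -9.85739835e-01]]), 't': array([0.03752877, 0.52845831, 0.90192229])}
```

View pics/top0b.png

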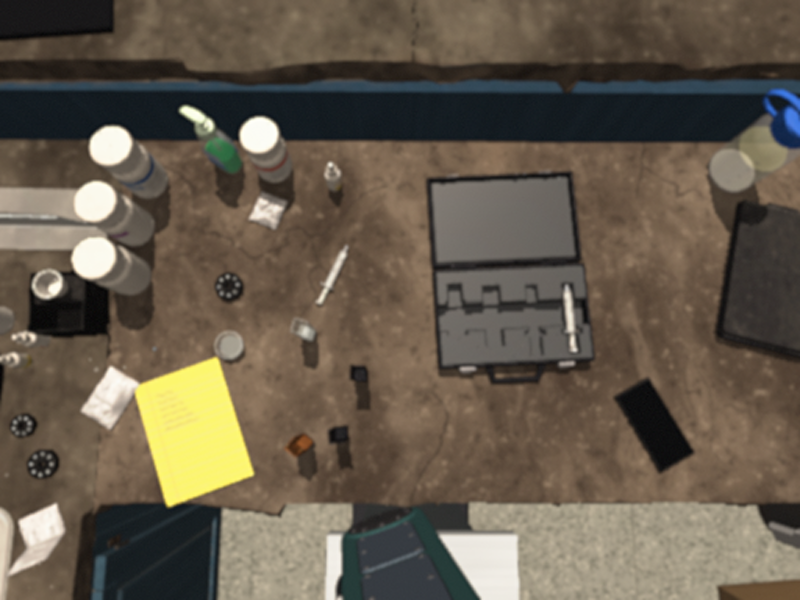

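View pics/scene0b.png

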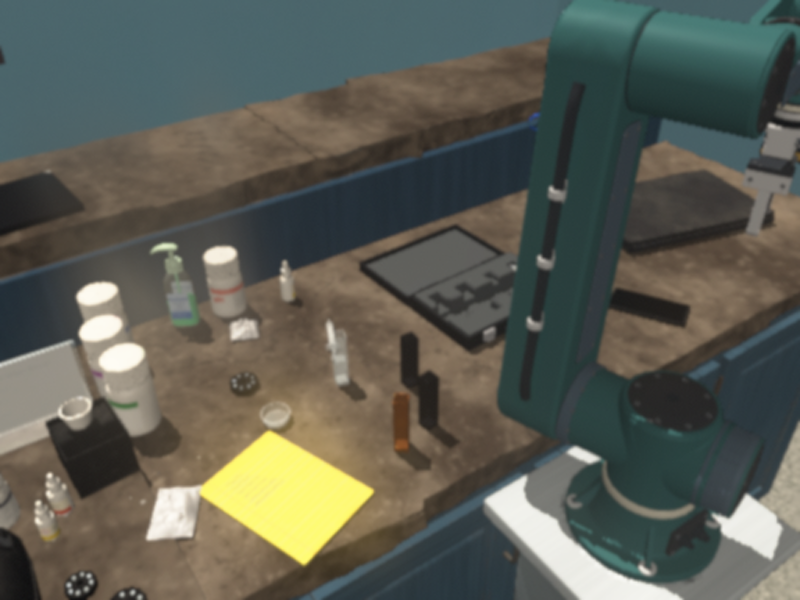

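The top view shows the cell near (304,330), the syringe from (347,248) to (322,303) and the case between (430,175) and (592,372). In the scene view the cell stands at (340,358), beside the black and brown look-alikes. I'll take enlarged crops next.

```bash
python3 - <<'E'
import cv2, numpy as np
t=cv2.imread('pics/top0.png'); s=cv2.imread('pics/scene0.png')
a=cv2.resize(t[150:235,180:245],None,fx=6,fy=6,interpolation=cv2.INTER_CUBIC)
b=cv2.resize(t[160:245,270:390],None,fx=3.3,fy=3.3,interpolation=cv2.INTER_CUBIC)
c=cv2.resize(s[195:255,195:240],None,fx=5,fy=5,interpolation=cv2.INTER_CUBIC)
W=np.zeros((600,800,3),np.uint8)
W[:510,:390]=a; W[:b.shape[0],400:400+b.shape[1]]=b; W[285:585,400:625]=c
cv2.imwrite('pics/crop0.png',W)
E
```

```text
(no output)
```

View pics/crop0.png

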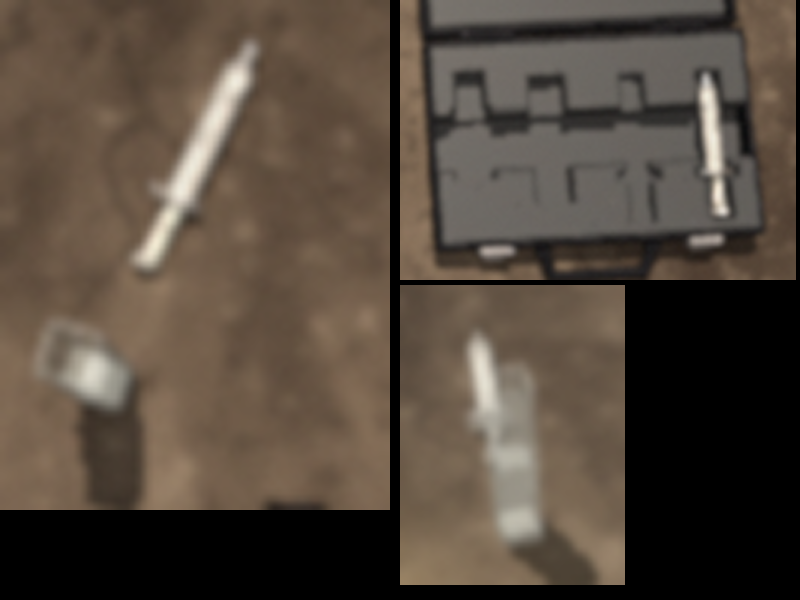

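The crops show the syringe tip up-right at about (222,157), its flange at (209.5,183) and its thumb end at (204,194). The cell stands at about (190-201,205-217). I need one bigger crop of the case so I can fit its nest edges.

```bash
cat > h.py <<'E'
import numpy as np
from bench import robot, eyes
def cal(n):
    c=eyes.get_calibration(n); f=192/np.tan(np.radians(c['fovy'])/2)
    return c,f
def ray(n,uv,z):
    c,f=cal(n); uv=np.atleast_2d(uv).astype(float); R=np.array(c['R']); C=-R.T@c['t']
    d=np.c_[(uv-[c['cx'],c['cy']])/f,np.ones(len(uv))]@R
    return C+d*((z-C[2])/d[:,2])[:,None]
def proj(n,X):
    c,f=cal(n); p=np.atleast_2d(X)@np.array(c['R']).T+c['t']
    return p[:,:2]/p[:,2:]*f+[c['cx'],c['cy']]
E
python3 - <<'E'
import cv2, numpy as np
from h import *
t=cv2.imread('pics/top0.png')
cv2.imwrite('pics/case0.png',cv2.convertScaleAbs(cv2.resize(t[163:243,274:384],None,fx=7,fy=7,interpolation=cv2.INTER_CUBIC),alpha=1.6))
for n in('scene','top'):
    c,f=cal(n);print(n,-np.array(c['R']).T@c['t'],f)
print(ray('top',[[222,157.5],[209.5,182.8],[204.2,193.7]],.0065))
print('cell base guess',ray('top',[[198,214]],0),ray('scene',[[195+118/5,195+240/5]],0))
E
```

```text
scene [-0.3677742   0.64114737  0.83939809] 469.5099351180473
top [0.3692739  0.04514087 0.9776193 ] 355.46076377074803
[[0.64216531 0.13334369 0.0065    ]
 [0.56927369 0.16691269 0.0065    ]
 [0.53842744 0.18088238 0.0065    ]]
cell base guess [[0.48261986 0.19746173 0.        ]] [[ 4.89031818e-01  1.94793219e-01 -1.11022302e-16]]
```

View pics/case0.png

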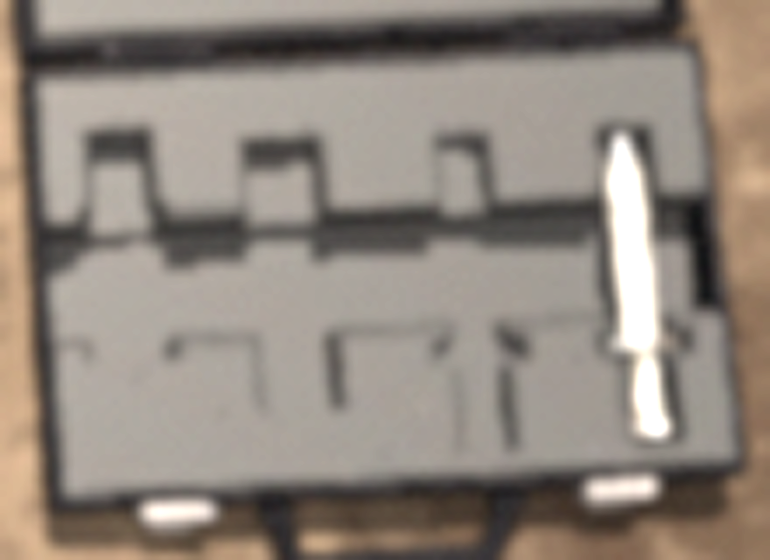

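```bash
python3 - <<'E'
from h import *
def P(l): return (np.array(l,float)+.5)/7-.5+[274,163]
def fit(src,pix,z):
    W=ray('top',P(pix),z)[:,:2] if np.isscalar(z) else np.array([ray('top',P([p]),q)[0,:2] for p,q in zip(pix,z)])
    s=np.array(src)/1000; a=s-s.mean(0); b=W-W.mean(0)
    th=np.arctan2((a[:,0]*b[:,1]-a[:,1]*b[:,0]).sum(),(a*b).sum())
    R=np.array([[np.cos(th),-np.sin(th)],[np.sin(th),np.cos(th)]])
    t=W.mean(0)-R@s.mean(0); print('yaw',th,'origin',t); print('res mm',np.round((W-s@R.T-t)*1000,1).tolist())
fit([[86,134],[86,-134],[-86,134],[-86,-134]],[[32,66],[703,38],[54,510],[745,474]],.034)
src=[[61,111],[61,85],[55,50.5],[55,19.5],[52,-25],[52,-45],[48,-98],[-68,-98],[-22,0],[-22,-66],[22,0],[22,-66]]
pix=[[85,130],[153,128],[242,139],[320,135],[438,135],[488,133],[621,130],[656,437],[390,332],[555,324],[385,212],[550,202]]
fit(src,pix,[.034]*6+[.0285]*2+[.034]*4)
E
```

```text
yaw 0.04604373810395406 origin [ 0.51454488 -0.15722175]
res mm [[-0.2, -3.3], [-0.6, 2.0], [-0.4, -2.0], [1.2, 3.3]]
yaw 0.0589447909344018 origin [ 0.51362915 -0.15761411]
res mm [[0.7, 0.2], [0.0, -0.2], [-0.3, 0.1], [-0.5, 0.8], [0.0, -0.5], [-0.3, 0.0], [3.0, -0.3], [-1.0, -0.9], [-1.6, 0.2], [-2.3, 2.7], [1.1, -2.0], [1.2, -0.1]]
```

```bash
python3 - <<'E'
from h import *
import cv2
def P(l): return (np.array(l,float)+.5)/6-.5+[180,150]
T=ray('top',P([[62,320],[36,372]]),.102); B=ray('top',P([[133,366],[110,410],[82,400]]),0)
print(T,B)
for W in(T,B[:2]): d=W[0]-W[1]; print(np.hypot(*d[:2]),np.arctan2(d[1],d[0]))
im=cv2.imread('pics/scene0.png'); t=cv2.imread('pics/top0.png')
b=np.array([.487,.195,0])
for y in (.45,):
    print(np.round((proj('top',[b,b+[0,0,.102]])-[180,150]+.5)*6), np.round((proj('scene',[b,b+[0,0,.102]])-[195,195]+.5)*5))
s=cv2.resize(im[195:255,195:240],None,fx=9,fy=9,interpolation=cv2.INTER_CUBIC); q=cv2.resize(t[195:230,182:212],None,fx=13,fy=13,interpolation=cv2.INTER_CUBIC)
W=np.zeros((540,800,3),np.uint8); W[:540,:405]=s; W[:455,408:798]=q; cv2.imwrite('pics/cell0.png',cv2.convertScaleAbs(W,alpha=1.5,beta=-60))
E
```

```text
[[0.49845938 0.20241976 0.102     ]
 [0.47675656 0.21244081 0.102     ]] [[0.49213842 0.18736754 0.        ]
 [0.47176665 0.19738617 0.        ]
 [0.47635896 0.21037294 0.        ]]
0.0239046831715176 -0.4325737549765863
0.022702026786309518 -0.457057821608008
[[117. 378.]
 [ 80. 348.]] [[122. 245.]
 [111.  95.]]
```

View pics/cell0.png

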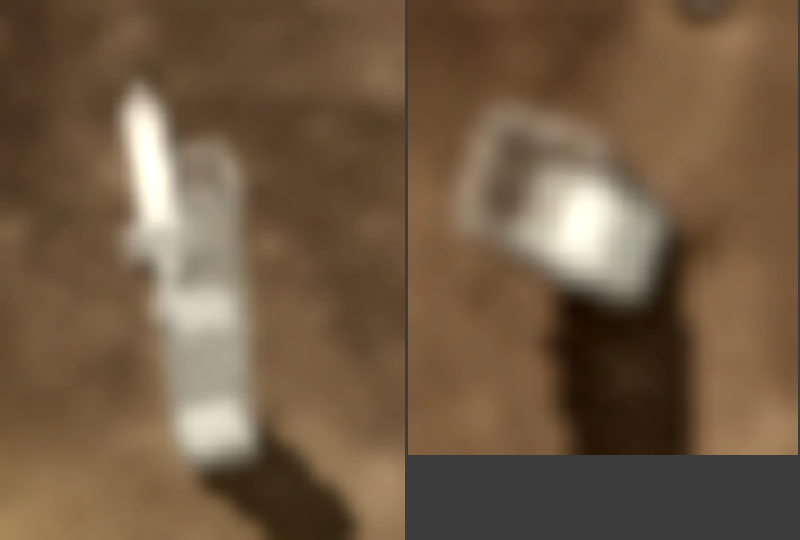

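Estimates so far:
- **Case:** origin about (0.514, -0.157), yaw about 0.055.
- **Syringe:** grip point about (0.5985, 0.153), axis at -0.43 rad.
- **Cell:** base about (0.485, 0.199), faces at -0.44 rad.

The syringe goes first, because it lies where the cell has to be laid down.

Emit:
carry_out --deltas '[{"dx": 0.982,"dy": -0.723,"gripper": 90},{"dx": 0.982,"dy": -0.723,"gripper": 90},{"dx": 0.982,"dy": -0.723,"gripper": 90},{"dx": 0.982,"dy": -0.723,"gripper": 90},{"dx": 0.982,"dy": -0.723,"gripper": 90},{"dx": 0.982,"dy": -0.723,"gripper": 90},{"dx": 0.982,"dy": -0.723,"gripper": 90},{"dx": 0.982,"dy": -0.723,"gripper": 90},{"dx": 0.982,"dy": -0.723,"gripper": 90},{"dx": 0.982,"dy": -0.723,"gripper": 90},{"dx": 0.982,"dy": -0.723,"gripper": 90},{"dx": 0.982,"dy": -0.723,"gripper": 90},{"dx": 0.982,"dy": -0.723,"gripper": 90},{"dx": 0.982,"dy": -0.723,"gripper": 90},{"dx": 0.982,"dy": -0.723,"gripper": 90},{"dx": 0.982,"dy": -0.723,"gripper": 90},{"dx": 0.982,"dy": -0.723,"gripper": 90},{"dx": 0.982,"dy": -0.723,"gripper": 90},{"dx": 0.982,"dy": -0.723,"gripper": 90},{"dx": 0.982,"dy": -0.723,"gripper": 90}]'

```text
invalid input
```

Emit:
carry_out --deltas '[{"dx": 0.982,"dy": -0.723,"gripper": 90},{"dx": 0.982,"dy": -0.723,"gripper": 90},{"dx": 0.982,"dy": -0.723,"gripper": 90},{"dx": 0.982,"dy": -0.723,"gripper": 90},{"dx": 0.982,"dy": -0.723,"gripper": 90},{"dx": 0.982,"dy": -0.723,"gripper": 90},{"dx": 0.982,"dy": -0.723,"gripper": 90},{"dx": 0.982,"dy": -0.723,"gripper": 90},{"dx": 0.982,"dy": -0.723,"gripper": 90},{"dx": 0.982,"dy": -0.723,"gripper": 90},{"dx": 0.982,"dy": -0.723,"gripper": 90},{"wz": -1,"gripper": 90},{"wz": -1,"gripper": 90},{"wz": -1,"gripper": 90},{"wz": -1,"gripper": 90},{"wz": -1,"gripper": 90},{"wz": -1,"gripper": 90},{"wz": -1,"gripper": 90},{"wz": -1,"gripper": 90},{"wz": -1,"gripper": 90}]'

```text
invalid input
```

Emit:
carry_out --deltas '[{"dz": 0.5,"wz": -1,"gripper": 90},{"dz": 0.5,"wz": -1,"gripper": 90},{"dz": 0.5,"wz": -1,"gripper": 90},{"dz": 0.5,"wz": -1,"gripper": 90},{"dz": 0.5,"wz": -1,"gripper": 90},{"dz": 0.5,"wz": -1,"gripper": 90},{"dz": 0.5,"wz": -1,"gripper": 90},{"dz": 0.5,"wz": -1,"gripper": 90},{"dz": 0.5,"wz": -1,"gripper": 90},{"dz": 0.5,"wz": -1,"gripper": 90},{"gripper": 90}]'

```text
invalid input
```

```bash
python3 - <<'E'
from h import *
o=robot.get_obs(); print({k:np.round(o[k],4) for k in('time','tool_pos','ee_rot','width','joint_positions')})
E
```

```text
{'time': np.float64(0.1), 'tool_pos': array([ 0.222 , -0.5028,  0.3016]), 'ee_rot': array([-3.1396e+00, -2.0000e-04,  4.1580e-01]), 'width': np.float64(0.0942), 'joint_positions': array([-1.2581,  0.0879,  1.3721, -0.    ,  1.6836, -0.1031])}
```

Emit:
carry_out --deltas '[{"dx": 0.98,"dy": -0.72,"dz": 0,"wx": 0,"wy": 0,"wz": 0,"gripper": 90}]'

```text
time: 0.18
tool_pos: [0.2328, -0.4838, 0.3012]
ee_rot: [-3.14, 0.002, 0.412]
wrist_force: [-0.0, 0.6, -1.0]
width: 0.0903
finger_force: 0.0
```

Emit:
carry_out --deltas '[{"dx": 0.98,"dy": -0.72,"dz": 0,"wx": 0,"wy": 0,"wz": 0,"gripper": 90},{"dx": 0.98,"dy": -0.72,"dz": 0,"wx": 0,"wy": 0,"wz": 0,"gripper": 90},{"dx": 0.98,"dy": -0.72,"dz": 0,"wx": 0,"wy": 0,"wz": 0,"gripper": 90},{"dx": 0.98,"dy": -0.72,"dz": 0,"wx": 0,"wy": 0,"wz": 0,"gripper": 90},{"dx": 0.98,"dy": -0.72,"dz": 0,"wx": 0,"wy": 0,"wz": 0,"gripper": 90},{"dx": 0.98,"dy": -0.72,"dz": 0,"wx": 0,"wy": 0,"wz": 0,"gripper": 90},{"dx": 0.98,"dy": -0.72,"dz": 0,"wx": 0,"wy": 0,"wz": 0,"gripper": 90},{"dx": 0.98,"dy": -0.72,"dz": 0,"wx": 0,"wy": 0,"wz": 0,"gripper": 90},{"dx": 0.98,"dy": -0.72,"dz": 0,"wx": 0,"wy": 0,"wz": 0,"gripper": 90},{"dx": 0.98,"dy": -0.72,"dz": 0,"wx": 0,"wy": 0,"wz": 0,"gripper": 90},{"dx": 0.98,"dy": -0.72,"dz": 0,"wx": 0,"wy": 0,"wz": 0,"gripper": 90},{"dx": 0.98,"dy": -0.72,"dz": 0,"wx": 0,"wy": 0,"wz": 0,"gripper": 90},{"dx": 0.98,"dy": -0.72,"dz": 0,"wx": 0,"wy": 0,"wz": 0,"gripper": 90},{"dx": 0.98,"dy": -0.72,"dz": 0,"wx": 0,"wy": 0,"wz": 0,"gripper": 90},{"dx": 0.98,"dy": -0.72,"dz": 0,"wx": 0,"wy": 0,"wz": 0,"gripper": 90},{"dx": 0.98,"dy": -0.72,"dz": 0,"wx": 0,"wy": 0,"wz": 0,"gripper": 90},{"dx": 0.98,"dy": -0.72,"dz": 0,"wx": 0,"wy": 0,"wz": 0,"gripper": 90},{"dx": 0.98,"dy": -0.72,"dz": 0,"wx": 0,"wy": 0,"wz": 0,"gripper": 90},{"dx": 0.98,"dy": -0.72,"dz": 0,"wx": 0,"wy": 0,"wz": 0,"gripper": 90},{"dx": 0.98,"dy": -0.72,"dz": 0,"wx": 0,"wy": 0,"wz": 0,"gripper": 90}]'

```text
time: 1.85
tool_pos: [0.4768, -0.059, 0.3022]
ee_rot: [-3.141, 0.001, 0.416]
wrist_force: [0.5, -0.4, -0.8]
width: 0.061
finger_force: 0.0
```

Emit:
carry_out --deltas '[{"dx": 0.98,"dy": -0.72,"dz": 0,"wx": 0,"wy": 0,"wz": 0,"gripper": 90},{"dx": 0.98,"dy": -0.72,"dz": 0,"wx": 0,"wy": 0,"wz": 0,"gripper": 90},{"dx": 0.98,"dy": -0.72,"dz": 0,"wx": 0,"wy": 0,"wz": 0,"gripper": 90},{"dx": 0.98,"dy": -0.72,"dz": 0,"wx": 0,"wy": 0,"wz": 0,"gripper": 90},{"dx": 0.98,"dy": -0.72,"dz": 0,"wx": 0,"wy": 0,"wz": 0,"gripper": 90},{"dx": 0.98,"dy": -0.72,"dz": 0,"wx": 0,"wy": 0,"wz": 0,"gripper": 90},{"dx": 0.98,"dy": -0.72,"dz": 0,"wx": 0,"wy": 0,"wz": 0,"gripper": 90},{"dx": 0.98,"dy": -0.72,"dz": 0,"wx": 0,"wy": 0,"wz": 0,"gripper": 90},{"dx": 0.98,"dy": -0.72,"dz": 0,"wx": 0,"wy": 0,"wz": 0,"gripper": 90},{"dx": 0.98,"dy": -0.72,"dz": 0,"wx": 0,"wy": 0,"wz": 0,"gripper": 90},{"dx": 0,"dy": 0,"dz": 0,"wx": 0,"wy": 0,"wz": -1,"gripper": 90},{"dx": 0,"dy": 0,"dz": 0,"wx": 0,"wy": 0,"wz": -1,"gripper": 90},{"dx": 0,"dy": 0,"dz": 0,"wx": 0,"wy": 0,"wz": -1,"gripper": 90},{"dx": 0,"dy": 0,"dz": 0,"wx": 0,"wy": 0,"wz": -1,"gripper": 90},{"dx": 0,"dy": 0,"dz": 0,"wx": 0,"wy": 0,"wz": -1,"gripper": 90},{"dx": 0,"dy": 0,"dz": 0,"wx": 0,"wy": 0,"wz": -1,"gripper": 90},{"dx": 0,"dy": 0,"dz": 0,"wx": 0,"wy": 0,"wz": -1,"gripper": 90},{"dx": 0,"dy": 0,"dz": 0,"wx": 0,"wy": 0,"wz": -1,"gripper": 90},{"dx": 0,"dy": 0,"dz": 0,"wx": 0,"wy": 0,"wz": -1,"gripper": 90},{"dx": 0,"dy": 0,"dz": 0,"wx": 0,"wy": 0,"wz": -1,"gripper": 90}]'

```text
time: 3.52
tool_pos: [0.5975, 0.1506, 0.3018]
ee_rot: [-3.14, 0.0, 1.622]
wrist_force: [0.2, -0.7, 1.0]
width: 0.0607
finger_force: 0.0
```

Emit:
carry_out --deltas '[{"dx": 0,"dy": 0,"dz": 0.4,"wx": 0,"wy": 0,"wz": -1,"gripper": 90},{"dx": 0,"dy": 0,"dz": 0.4,"wx": 0,"wy": 0,"wz": -1,"gripper": 90},{"dx": 0,"dy": 0,"dz": 0.4,"wx": 0,"wy": 0,"wz": -1,"gripper": 90},{"dx": 0,"dy": 0,"dz": 0.4,"wx": 0,"wy": 0,"wz": -1,"gripper": 90},{"dx": 0,"dy": 0,"dz": 0.4,"wx": 0,"wy": 0,"wz": -1,"gripper": 90},{"dx": 0,"dy": 0,"dz": 0.4,"wx": 0,"wy": 0,"wz": -1,"gripper": 90},{"dx": 0,"dy": 0,"dz": 0.4,"wx": 0,"wy": 0,"wz": -1,"gripper": 90},{"dx": 0,"dy": 0,"dz": 0.4,"wx": 0,"wy": 0,"wz": -1,"gripper": 90},{"dx": 0,"dy": 0,"dz": 0.4,"wx": 0,"wy": 0,"wz": -1,"gripper": 90},{"dx": 0,"dy": 0,"dz": 0,"wx": 0,"wy": 0,"wz": 0,"gripper": 90}]'

```text
time: 4.35
tool_pos: [0.5967, 0.1504, 0.2277]
ee_rot: [-3.139, -0.004, 2.698]
wrist_force: [0.1, -0.2, -0.2]
width: 0.0607
finger_force: 0.0
```

```bash
cat >> h.py <<'E'
from scipy.spatial.transform import Rotation as Ro
def st(): 
    o=robot.get_obs(); print({k:np.round(o[k],4).tolist() for k in('time','tool_pos','ee_rot','width','finger_force','joint_positions')}); return o
def togo(pos,rot=None):
    o=robot.get_obs(); R=Ro.from_euler('xyz',o['ee_rot'])
    print('shift rows-units',np.round(R.inv().apply(np.array(pos)-o['tool_pos'])/.02,2))
    if rot is not None: print('turn units',np.round((R.inv()*Ro.from_euler('xyz',rot)).as_rotvec()/.12,2))
E
python3 - <<'E'
from h import *
st(); togo([.5985,.153,.2],[np.pi,0,2.71])
E
```

```text
{'time': 4.35, 'tool_pos': [0.5967, 0.1504, 0.2277], 'ee_rot': [-3.1385, -0.0042, 2.6977], 'width': 0.0607, 'finger_force': 0.0, 'joint_positions': [0.1549, 0.2595, 1.3207, -0.0002, 1.5665, -0.9719]}
shift rows-units [-0.03  0.16  1.39]
turn units [-0.03 -0.04 -0.1 ]
```

Emit:
carry_out --deltas '[{"dx": 0,"dy": 0.16,"dz": 0.9,"wx": 0,"wy": 0,"wz": -0.1,"gripper": 90},{"dx": 0,"dy": 0,"dz": 0.9,"wx": 0,"wy": 0,"wz": 0,"gripper": 90},{"dx": 0,"dy": 0,"dz": 0.9,"wx": 0,"wy": 0,"wz": 0,"gripper": 90},{"dx": 0,"dy": 0,"dz": 0.9,"wx": 0,"wy": 0,"wz": 0,"gripper": 90},{"dx": 0,"dy": 0,"dz": 0.9,"wx": 0,"wy": 0,"wz": 0,"gripper": 90},{"dx": 0,"dy": 0,"dz": 0.9,"wx": 0,"wy": 0,"wz": 0,"gripper": 90},{"dx": 0,"dy": 0,"dz": 0.6,"wx": 0,"wy": 0,"wz": 0,"gripper": 90},{"dx": 0,"dy": 0,"dz": 0.4,"wx": 0,"wy": 0,"wz": 0,"gripper": 90},{"dx": 0,"dy": 0,"dz": 0,"wx": 0,"wy": 0,"wz": 0,"gripper": 90}]'

```text
time: 5.1
tool_pos: [0.5981, 0.1533, 0.1005]
ee_rot: [-3.139, -0.003, 2.706]
wrist_force: [0.2, 0.0, 0.4]
width: 0.0608
finger_force: 0.0
```

```bash
python3 - <<'E'
from h import *
import cv2
st(); togo([.5985,.153,.0993],[np.pi,0,2.71])
t=eyes.snapshot('top')[:,:,::-1]; s=eyes.snapshot('scene')[:,:,::-1]
a=cv2.resize(t[120:230,170:270],(400,440),interpolation=cv2.INTER_CUBIC); b=cv2.resize(s[150:260,180:280],(400,440),interpolation=cv2.INTER_CUBIC)
cv2.imwrite('pics/syr1.png',np.hstack([a,b]))
E
```

```text
{'time': 5.1, 'tool_pos': [0.5981, 0.1533, 0.1005], 'ee_rot': [-3.1393, -0.0032, 2.7064], 'width': 0.0608, 'finger_force': 0.0, 'joint_positions': [0.1592, 0.3542, 1.4634, -0.0001, 1.3279, -0.9765]}
shift rows-units [-0.03 -0.    0.06]
turn units [-0.02 -0.03 -0.03]
```

View pics/syr1.png

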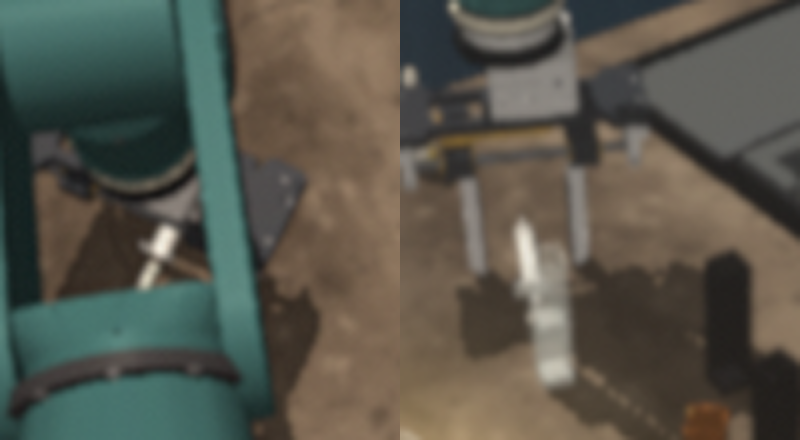

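The scene view shows the fingers at (475,270) and (580,265) with the syringe between them, so I'll close and lift.

Emit:
carry_out --deltas '[{"dx": 0,"dy": 0,"dz": 0.05,"wx": 0,"wy": 0,"wz": 0,"gripper": 255},{"dx": 0,"dy": 0,"dz": 0,"wx": 0,"wy": 0,"wz": 0,"gripper": 255},{"dx": 0,"dy": 0,"dz": 0,"wx": 0,"wy": 0,"wz": 0,"gripper": 255},{"dx": 0,"dy": 0,"dz": 0,"wx": 0,"wy": 0,"wz": 0,"gripper": 255},{"dx": 0,"dy": 0,"dz": 0,"wx": 0,"wy": 0,"wz": 0,"gripper": 255},{"dx": 0,"dy": 0,"dz": 0,"wx": 0,"wy": 0,"wz": 0,"gripper": 255},{"dx": 0,"dy": 0,"dz": 0,"wx": 0,"wy": 0,"wz": 0,"gripper": 255},{"dx": 0,"dy": 0,"dz": 0,"wx": 0,"wy": 0,"wz": 0,"gripper": 255},{"dx": 0,"dy": 0,"dz": 0,"wx": 0,"wy": 0,"wz": 0,"gripper": 255},{"dx": 0,"dy": 0,"dz": 0,"wx": 0,"wy": 0,"wz": 0,"gripper": 255}]'

```text
time: 6.03
tool_pos: [0.5991, 0.1535, 0.1017]
ee_rot: [-3.142, 0.0, 2.708]
wrist_force: [-0.0, -0.0, -0.1]
width: 0.012
finger_force: 30.0
```

Emit:
carry_out --deltas '[{"dx": 0,"dy": 0,"dz": -0.8,"wx": 0,"wy": 0,"wz": 0,"gripper": 255},{"dx": 0,"dy": 0,"dz": -0.8,"wx": 0,"wy": 0,"wz": 0,"gripper": 255},{"dx": 0,"dy": 0,"dz": -0.8,"wx": 0,"wy": 0,"wz": 0,"gripper": 255},{"dx": -0.19,"dy": -0.95,"dz": -0.6,"wx": 0,"wy": 0,"wz": 0,"gripper": 255},{"dx": -0.19,"dy": -0.95,"dz": 0,"wx": 0,"wy": 0,"wz": 0,"gripper": 255},{"dx": -0.19,"dy": -0.95,"dz": 0,"wx": 0,"wy": 0,"wz": 0,"gripper": 255},{"dx": -0.19,"dy": -0.95,"dz": 0,"wx": 0,"wy": 0,"wz": 0,"gripper": 255},{"dx": -0.19,"dy": -0.95,"dz": 0,"wx": 0,"wy": 0,"wz": 0,"gripper": 255},{"dx": -0.19,"dy": -0.95,"dz": 0,"wx": 0,"wy": 0,"wz": 0,"gripper": 255},{"dx": -0.19,"dy": -0.95,"dz": 0,"wx": 0,"wy": 0,"wz": 0,"gripper": 255},{"dx": -0.19,"dy": -0.95,"dz": 0,"wx": 0,"wy": 0,"wz": 0,"gripper": 255},{"dx": -0.19,"dy": -0.95,"dz": 0,"wx": 0,"wy": 0,"wz": 0,"gripper": 255},{"dx": -0.19,"dy": -0.95,"dz": 0,"wx": 0,"wy": 0,"wz": 0,"gripper": 255},{"dx": -0.19,"dy": -0.95,"dz": 0,"wx": 0,"wy": 0,"wz": 0,"gripper": 255},{"dx": -0.19,"dy": -0.95,"dz": 0,"wx": 0,"wy": 0,"wz": 0,"gripper": 255},{"dx": -0.19,"dy": -0.95,"dz": 0,"wx": 0,"wy": 0,"wz": 0,"gripper": 255},{"dx": -0.19,"dy": -0.95,"dz": 0,"wx": 0,"wy": 0,"wz": 0,"gripper": 255},{"dx": -0.19,"dy": -0.95,"dz": 0,"wx": 0,"wy": 0,"wz": 0,"gripper": 255},{"dx": -0.19,"dy": -0.95,"dz": 0,"wx": 0,"wy": 0,"wz": 0,"gripper": 255},{"dx": -0.19,"dy": -0.95,"dz": 0,"wx": 0,"wy": 0,"wz": 0,"gripper": 255}]'

```text
time: 7.7
tool_pos: [0.5215, -0.1676, 0.1616]
ee_rot: [-3.142, -0.0, 2.708]
wrist_force: [0.1, 0.2, 0.2]
width: 0.0122
finger_force: 30.0
```

Emit:
carry_out --deltas '[{"dx": -0.19,"dy": -0.95,"dz": 0,"wx": 0,"wy": 0,"wz": 0,"gripper": 255},{"dx": 0,"dy": 0,"dz": 0,"wx": 0,"wy": 0,"wz": -0.8,"gripper": 255},{"dx": 0,"dy": 0,"dz": 0,"wx": 0,"wy": 0,"wz": -0.8,"gripper": 255},{"dx": 0,"dy": 0,"dz": 0,"wx": 0,"wy": 0,"wz": -0.8,"gripper": 255},{"dx": 0,"dy": 0,"dz": 0,"wx": 0,"wy": 0,"wz": -0.8,"gripper": 255},{"dx": 0,"dy": 0,"dz": 0,"wx": 0,"wy": 0,"wz": -0.8,"gripper": 255},{"dx": 0,"dy": 0,"dz": 0,"wx": 0,"wy": 0,"wz": 0,"gripper": 255}]'

```text
time: 8.28
tool_pos: [0.5173, -0.1856, 0.1616]
ee_rot: [3.142, -0.0, -3.094]
wrist_force: [0.1, 0.3, -0.9]
width: 0.0122
finger_force: 30.0
```

```bash
python3 - <<'E'
from h import *
import cv2
st(); togo([.5159,-.192,.1237],[np.pi,0,.055+np.pi])
t=eyes.snapshot('top')[:,:,::-1]; s=eyes.snapshot('scene')[:,:,::-1]
cv2.imwrite('pics/top2.png',t);cv2.imwrite('pics/scene2.png',s)
a=cv2.resize(t[150:250,270:390],(480,400),interpolation=cv2.INTER_CUBIC); b=cv2.resize(s[130:230,220:300],(320,400),interpolation=cv2.INTER_CUBIC)
cv2.imwrite('pics/syr2.png',np.hstack([a,b]))
E
```

```text
{'time': 8.2833, 'tool_pos': [0.5173, -0.1856, 0.1616], 'ee_rot': [3.1416, -0.0002, -3.094], 'width': 0.0122, 'finger_force': 29.996, 'joint_positions': [-0.4476, 0.1567, 1.5784, -0.0001, 1.4066, -2.066]}
shift rows-units [ 0.08 -0.32  1.89]
turn units [ 0.   -0.   -0.06]
```

View pics/syr2.png

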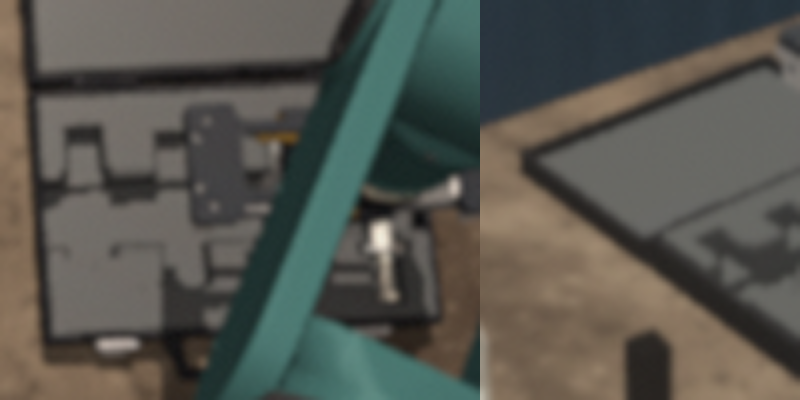

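The arm hides the nest in both views, so I'll lower by the estimate and watch the force.

Emit:
carry_out --deltas '[{"dx": 0.08,"dy": -0.32,"dz": 0.2,"wx": 0,"wy": 0,"wz": -0.06,"gripper": 255},{"dx": 0,"dy": 0,"dz": 0.3,"wx": 0,"wy": 0,"wz": 0,"gripper": 255},{"dx": 0,"dy": 0,"dz": 0.3,"wx": 0,"wy": 0,"wz": 0,"gripper": 255},{"dx": 0,"dy": 0,"dz": 0.3,"wx": 0,"wy": 0,"wz": 0,"gripper": 255},{"dx": 0,"dy": 0,"dz": 0.2,"wx": 0,"wy": 0,"wz": 0,"gripper": 255},{"dx": 0,"dy": 0,"dz": 0.2,"wx": 0,"wy": 0,"wz": 0,"gripper": 255},{"dx": 0,"dy": 0,"dz": 0.2,"wx": 0,"wy": 0,"wz": 0,"gripper": 255},{"dx": 0,"dy": 0,"dz": 0.05,"wx": 0,"wy": 0,"wz": 0,"gripper": 255},{"dx": 0,"dy": 0,"dz": 0,"wx": 0,"wy": 0,"wz": 0,"gripper": 255}]'

```text
time: 9.13
tool_pos: [0.5159, -0.1919, 0.1262]
ee_rot: [3.141, -0.001, -3.088]
wrist_force: [0.1, 0.7, -0.3]
width: 0.0121
finger_force: 30.0
```

Emit:
carry_out --deltas '[{"dx": 0,"dy": 0,"dz": 0.08,"wx": 0,"wy": 0,"wz": 0,"gripper": 255},{"dx": 0,"dy": 0,"dz": 0.05,"wx": 0,"wy": 0,"wz": 0,"gripper": 255},{"dx": 0,"dy": 0,"dz": 0,"wx": 0,"wy": 0,"wz": 0,"gripper": 255}]'

```text
time: 9.38
tool_pos: [0.5161, -0.192, 0.1241]
ee_rot: [-3.141, 0.0, -3.088]
wrist_force: [-0.5, -0.2, 0.1]
width: 0.0119
finger_force: 30.0
```

Emit:
carry_out --deltas '[{"dx": 0,"dy": 0,"dz": 0,"wx": 0,"wy": 0,"wz": 0,"gripper": 150},{"dx": 0,"dy": 0,"dz": 0,"wx": 0,"wy": 0,"wz": 0,"gripper": 150},{"dx": 0,"dy": 0,"dz": 0,"wx": 0,"wy": 0,"wz": 0,"gripper": 150},{"dx": 0,"dy": 0,"dz": 0,"wx": 0,"wy": 0,"wz": 0,"gripper": 150},{"dx": 0,"dy": 0,"dz": 0,"wx": 0,"wy": 0,"wz": 0,"gripper": 150},{"dx": 0,"dy": 0,"dz": -0.5,"wx": 0,"wy": 0,"wz": 0,"gripper": 150},{"dx": 0,"dy": 0,"dz": -0.8,"wx": 0,"wy": 0,"wz": 0,"gripper": 150},{"dx": 0,"dy": 0,"dz": -1,"wx": 0,"wy": 0,"wz": 0,"gripper": 90},{"dx": 0,"dy": 0,"dz": -1,"wx": 0,"wy": 0,"wz": 0,"gripper": 90},{"dx": 0,"dy": 0,"dz": -1,"wx": 0,"wy": 0,"wz": 0,"gripper": 90},{"dx": 0,"dy": 0,"dz": -1,"wx": 0,"wy": 0,"wz": 0,"gripper": 90},{"dx": 0,"dy": 0,"dz": -1,"wx": 0,"wy": 0,"wz": 0,"gripper": 90}]'

```text
time: 10.38
tool_pos: [0.516, -0.192, 0.2521]
ee_rot: [-3.141, 0.001, -3.088]
wrist_force: [0.8, -0.1, -0.1]
width: 0.0605
finger_force: 0.0
```

```bash
python3 - <<'E'
from h import *
st()
# cell grasp geometry
e=np.array([np.cos(-.44),np.sin(-.44),0]); c=np.array([.485,.199,0]); h=.058; off=.010
g=c+[0,0,h]-off*e
b=np.pi/4; d=np.cos(b)*e+np.sin(b)*np.array([0,0,-1.])
# tool: z=d, start from x=-e down (yaw 2.70), rotate about tool y
R0=Ro.from_euler('xyz',[np.pi,0,-.44+np.pi])
for s in(1,-1):
    R=R0*Ro.from_rotvec([0,s*b,0])
    if R.apply([0,0,1])@d>.99: print('sign',s,R.as_euler('xyz'), 'tcp',g-.078*d)
pre=g-.078*d-.09*d; print('pre',pre); togo(pre,R0.as_euler('xyz'))
E
```

```text
{'time': 10.3833, 'tool_pos': [0.516, -0.192, 0.2521], 'ee_rot': [-3.141, 0.0009, -3.0882], 'width': 0.0605, 'finger_force': 0.0, 'joint_positions': [-0.4591, 0.1031, 1.4537, -0.0001, 1.5837, -2.0833]}
sign -1 [3.14159265 0.78539816 2.70159265] tcp [0.42605151 0.2267518  0.11315433]
pre [0.36847347 0.25385842 0.17679394]
shift rows-units [ 6.18 22.66  3.74]
turn units [-0.    0.01  4.11]
```

Emit:
carry_out --deltas '[{"dx": 0.153,"dy": 0.962,"dz": 0,"wx": 0,"wy": 0,"wz": 0,"gripper": 90},{"dx": 0.153,"dy": 0.962,"dz": 0,"wx": 0,"wy": 0,"wz": 0,"gripper": 90},{"dx": 0.153,"dy": 0.962,"dz": 0,"wx": 0,"wy": 0,"wz": 0,"gripper": 90},{"dx": 0.153,"dy": 0.962,"dz": 0,"wx": 0,"wy": 0,"wz": 0,"gripper": 90},{"dx": 0.153,"dy": 0.962,"dz": 0,"wx": 0,"wy": 0,"wz": 0,"gripper": 90},{"dx": 0.153,"dy": 0.962,"dz": 0,"wx": 0,"wy": 0,"wz": 0,"gripper": 90},{"dx": 0.153,"dy": 0.962,"dz": 0,"wx": 0,"wy": 0,"wz": 0,"gripper": 90},{"dx": 0.153,"dy": 0.962,"dz": 0,"wx": 0,"wy": 0,"wz": 0,"gripper": 90},{"dx": 0.153,"dy": 0.962,"dz": 0,"wx": 0,"wy": 0,"wz": 0,"gripper": 90},{"dx": 0.153,"dy": 0.962,"dz": 0,"wx": 0,"wy": 0,"wz": 0,"gripper": 90},{"dx": 0.153,"dy": 0.962,"dz": 0,"wx": 0,"wy": 0,"wz": 0,"gripper": 90},{"dx": 0.153,"dy": 0.962,"dz": 0,"wx": 0,"wy": 0,"wz": 0,"gripper": 90},{"dx": 0.153,"dy": 0.962,"dz": 0,"wx": 0,"wy": 0,"wz": 0,"gripper": 90},{"dx": 0.153,"dy": 0.962,"dz": 0,"wx": 0,"wy": 0,"wz": 0,"gripper": 90},{"dx": 0.153,"dy": 0.962,"dz": 0,"wx": 0,"wy": 0,"wz": 0,"gripper": 90},{"dx": 0.153,"dy": 0.962,"dz": 0,"wx": 0,"wy": 0,"wz": 0,"gripper": 90},{"dx": 0.153,"dy": 0.962,"dz": 0,"wx": 0,"wy": 0,"wz": 0,"gripper": 90},{"dx": 0.153,"dy": 0.962,"dz": 0,"wx": 0,"wy": 0,"wz": 0,"gripper": 90},{"dx": 0.153,"dy": 0.962,"dz": 0,"wx": 0,"wy": 0,"wz": 0,"gripper": 90},{"dx": 0.153,"dy": 0.962,"dz": 0,"wx": 0,"wy": 0,"wz": 0,"gripper": 90}]'

```text
time: 12.05
tool_pos: [0.4341, 0.1899, 0.2511]
ee_rot: [3.141, 0.001, -3.088]
wrist_force: [-0.8, 1.0, -1.5]
width: 0.0607
finger_force: 0.0
```

Emit:
carry_out --deltas '[{"dx": 0.153,"dy": 0.962,"dz": 0,"wx": 0,"wy": 0,"wz": 0,"gripper": 90},{"dx": 0.153,"dy": 0.962,"dz": 0,"wx": 0,"wy": 0,"wz": 0,"gripper": 90},{"dx": 0,"dy": 0,"dz": 0,"wx": 0,"wy": 0,"wz": 0.82,"gripper": 90},{"dx": 0,"dy": 0,"dz": 0,"wx": 0,"wy": 0,"wz": 0.82,"gripper": 90},{"dx": 0,"dy": 0,"dz": 0,"wx": 0,"wy": 0,"wz": 0.82,"gripper": 90},{"dx": 0,"dy": 0,"dz": 0,"wx": 0,"wy": 0,"wz": 0.82,"gripper": 90},{"dx": 0,"dy": 0,"dz": 0,"wx": 0,"wy": 0,"wz": 0.82,"gripper": 90},{"dx": 0,"dy": 0,"dz": 0,"wx": 0,"wy": -0.82,"wz": 0,"gripper": 90},{"dx": 0,"dy": 0,"dz": 0,"wx": 0,"wy": -0.82,"wz": 0,"gripper": 90},{"dx": 0,"dy": 0,"dz": 0,"wx": 0,"wy": -0.82,"wz": 0,"gripper": 90},{"dx": 0,"dy": 0,"dz": 0,"wx": 0,"wy": -0.82,"wz": 0,"gripper": 90},{"dx": 0,"dy": 0,"dz": 0,"wx": 0,"wy": -0.82,"wz": 0,"gripper": 90},{"dx": 0,"dy": 0,"dz": 0,"wx": 0,"wy": -0.82,"wz": 0,"gripper": 90},{"dx": 0,"dy": 0,"dz": 0,"wx": 0,"wy": -0.82,"wz": 0,"gripper": 90},{"dx": 0,"dy": 0,"dz": 0,"wx": 0,"wy": -0.82,"wz": 0,"gripper": 90},{"dx": 0,"dy": 0,"dz": 0,"wx": 0,"wy": 0,"wz": 0,"gripper": 90}]'

```text
time: 13.38
tool_pos: [0.4243, 0.2273, 0.2484]
ee_rot: [-3.137, 0.787, 2.709]
wrist_force: [-1.2, 0.2, -0.1]
width: 0.0611
finger_force: 0.0
```

```bash
python3 - <<'E'
from h import *
import cv2
st(); togo([.426,.2268,.1132],[np.pi,.7854,2.7016])
t=eyes.snapshot('top')[:,:,::-1]; s=eyes.snapshot('scene')[:,:,::-1]
cv2.imwrite('pics/top3.png',t);cv2.imwrite('pics/scene3.png',s)
a=cv2.resize(t[140:260,150:250],(400,480),interpolation=cv2.INTER_CUBIC); b=cv2.resize(t[150:250,290:390],(400,480),interpolation=cv2.INTER_CUBIC)
cv2.imwrite('pics/m3.png',np.hstack([a,b]))
E
```

```text
{'time': 13.3833, 'tool_pos': [0.4243, 0.2273, 0.2484], 'ee_rot': [-3.1372, 0.7873, 2.7086], 'width': 0.0611, 'finger_force': 0.0, 'joint_positions': [0.7176, -0.1906, 1.8946, -0.7754, 1.1851, -0.2079]}
shift rows-units [4.73 0.03 4.83]
turn units [0.   0.02 0.04]
```

View pics/m3.png

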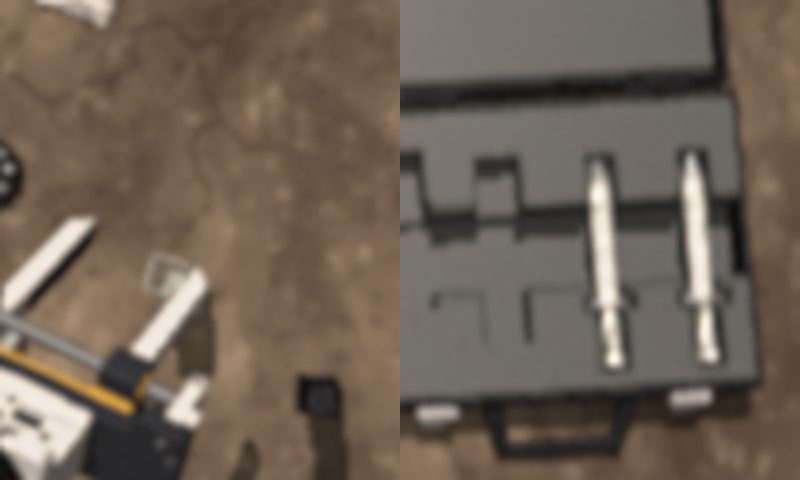

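The top view shows the syringe in its nest, matching its neighbour at crop (605,260). The fingertips are at (85,222) and (200,275), above the cell's top at about (170,272). I'll check the centring numerically.

```bash
python3 - <<'E'
from h import *
o=robot.get_obs();R=Ro.from_euler('xyz',o['ee_rot']);P=o['tool_pos']
for y in(-.03,.03): print('tip pred px crop',(proj('top',P+R.apply([0,y,.097]))-[150,140])*4)
c=np.array([.485,.199,.102]);print('cell top pred',(proj('top',c)-[150,140])*4)
print(ray('top',[[150+170/4,140+273/4]],.102))
E
```

```text
tip pred px crop [[189.16134155 272.13664072]]
tip pred px crop [[ 94.40542322 227.4578268 ]]
cell top pred [[164.49626601 273.1591082 ]]
[[0.48510557 0.19559548 0.102     ]]
```

Emit:
carry_out --deltas '[{"dx": 0.59,"dy": -0.05,"dz": 0.6,"wx": 0,"wy": 0,"wz": 0.04,"gripper": 90},{"dx": 0.59,"dy": 0,"dz": 0.6,"wx": 0,"wy": 0,"wz": 0,"gripper": 90},{"dx": 0.59,"dy": 0,"dz": 0.6,"wx": 0,"wy": 0,"wz": 0,"gripper": 110},{"dx": 0.59,"dy": 0,"dz": 0.6,"wx": 0,"wy": 0,"wz": 0,"gripper": 110},{"dx": 0.59,"dy": 0,"dz": 0.6,"wx": 0,"wy": 0,"wz": 0,"gripper": 120},{"dx": 0.59,"dy": 0,"dz": 0.6,"wx": 0,"wy": 0,"wz": 0,"gripper": 120},{"dx": 0.59,"dy": 0,"dz": 0.6,"wx": 0,"wy": 0,"wz": 0,"gripper": 120},{"dx": 0.59,"dy": 0,"dz": 0.6,"wx": 0,"wy": 0,"wz": 0,"gripper": 120},{"dx": 0,"dy": 0,"dz": 0,"wx": 0,"wy": 0,"wz": 0,"gripper": 120}]'

```text
time: 14.23
tool_pos: [0.4269, 0.2245, 0.1129]
ee_rot: [-3.14, 0.783, 2.697]
wrist_force: [-0.8, -1.3, -0.3]
width: 0.0495
finger_force: 0.0
```

```bash
python3 - <<'E'
from h import *
import cv2
st(); togo([.426,.2268,.1132],[np.pi,.7854,2.7016])
t=eyes.snapshot('top')[:,:,::-1]; s=eyes.snapshot('scene')[:,:,::-1]
cv2.imwrite('pics/top4.png',t);cv2.imwrite('pics/scene4.png',s)
a=cv2.resize(t[190:240,170:220],(400,400),interpolation=cv2.INTER_CUBIC); b=cv2.resize(s[190:260,180:250],(400,400),interpolation=cv2.INTER_CUBIC)
cv2.imwrite('pics/m4.png',np.hstack([a,b]))
o=robot.get_obs();R=Ro.from_euler('xyz',o['ee_rot']);P=o['tool_pos'];print('grasp pt',P+R.apply([0,0,.078]))
E
```

```text
{'time': 14.2333, 'tool_pos': [0.4269, 0.2245, 0.1129], 'ee_rot': [-3.1405, 0.7831, 2.6973], 'width': 0.0495, 'finger_force': 0.0, 'joint_positions': [0.7076, -0.017, 2.0402, -0.8993, 0.968, 0.0596]}
shift rows-units [ 0.05  0.08 -0.07]
turn units [-0.03 -0.02 -0.03]
grasp pt [0.47805704 0.202122   0.06099651]
```

View pics/m4.png

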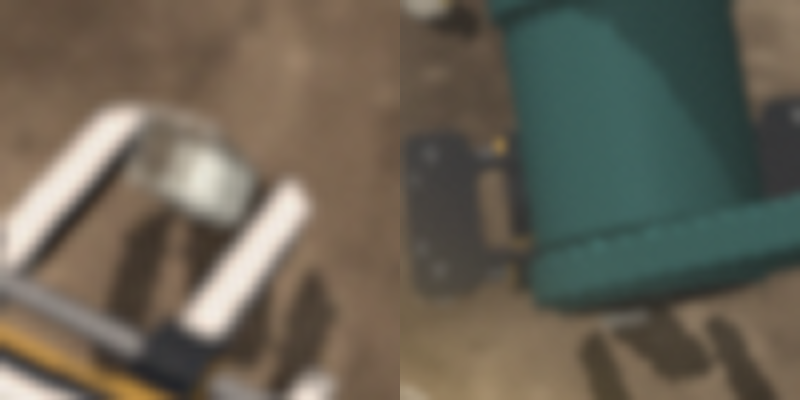

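The cell sits between the fingers, roughly centred at crop (195,175), so I'll close.

Emit:
carry_out --deltas '[{"dx": 0,"dy": 0,"dz": 0,"wx": 0,"wy": 0,"wz": 0,"gripper": 140},{"dx": 0,"dy": 0,"dz": 0,"wx": 0,"wy": 0,"wz": 0,"gripper": 150},{"dx": 0,"dy": 0,"dz": 0,"wx": 0,"wy": 0,"wz": 0,"gripper": 165},{"dx": 0,"dy": 0,"dz": 0,"wx": 0,"wy": 0,"wz": 0,"gripper": 175},{"dx": 0,"dy": 0,"dz": 0,"wx": 0,"wy": 0,"wz": 0,"gripper": 182},{"dx": 0,"dy": 0,"dz": 0,"wx": 0,"wy": 0,"wz": 0,"gripper": 190},{"dx": 0,"dy": 0,"dz": 0,"wx": 0,"wy": 0,"wz": 0,"gripper": 200},{"dx": 0,"dy": 0,"dz": 0,"wx": 0,"wy": 0,"wz": 0,"gripper": 220},{"dx": 0,"dy": 0,"dz": 0,"wx": 0,"wy": 0,"wz": 0,"gripper": 255},{"dx": 0,"dy": 0,"dz": 0,"wx": 0,"wy": 0,"wz": 0,"gripper": 255}]'

```text
time: 15.17
tool_pos: [0.4274, 0.226, 0.1159]
ee_rot: [3.136, 0.788, 2.696]
wrist_force: [-0.4, -0.7, 3.6]
width: 0.0241
finger_force: 28.9
```

Emit:
carry_out --deltas '[{"dx": -0.1,"dy": 0,"dz": -0.1,"wx": 0,"wy": 0,"wz": 0,"gripper": 255},{"dx": -0.16,"dy": 0,"dz": -0.16,"wx": 0,"wy": 0,"wz": 0,"gripper": 255},{"dx": -0.16,"dy": 0,"dz": -0.16,"wx": 0,"wy": 0,"wz": 0,"gripper": 255},{"dx": -0.3,"dy": 0,"dz": 0.3,"wx": 0,"wy": 0,"wz": 0,"gripper": 255},{"dx": -0.5,"dy": 0,"dz": 0.5,"wx": 0,"wy": 0,"wz": 0,"gripper": 255},{"dx": -0.5,"dy": 0,"dz": 0.5,"wx": 0,"wy": 0,"wz": 0,"gripper": 255},{"dx": -0.5,"dy": 0,"dz": 0.5,"wx": 0,"wy": 0,"wz": 0,"gripper": 255},{"dx": -0.3,"dy": 0,"dz": 0.3,"wx": 0,"wy": 0,"wz": 0,"gripper": 255},{"dx": 0,"dy": 0,"dz": 0,"wx": 0,"wy": 0,"wz": 0,"gripper": 255}]'

```text
time: 15.92
tool_pos: [0.4822, 0.1995, 0.1277]
ee_rot: [3.136, 0.788, 2.694]
wrist_force: [0.1, -0.4, 0.3]
width: 0.0241
finger_force: 28.8
```

Emit:
carry_out --deltas '[{"dx": -0.304,"dy": 0,"dz": 0.012,"wx": 0,"wy": 0.65,"wz": 0,"gripper": 255},{"dx": -0.304,"dy": 0,"dz": 0.012,"wx": 0,"wy": 0.65,"wz": 0,"gripper": 255},{"dx": -0.304,"dy": 0,"dz": 0.012,"wx": 0,"wy": 0.65,"wz": 0,"gripper": 255},{"dx": -0.304,"dy": 0,"dz": 0.012,"wx": 0,"wy": 0.65,"wz": 0,"gripper": 255},{"dx": -0.304,"dy": 0,"dz": 0.012,"wx": 0,"wy": 0.65,"wz": 0,"gripper": 255},{"dx": -0.304,"dy": 0,"dz": 0.012,"wx": 0,"wy": 0.65,"wz": 0,"gripper": 255},{"dx": -0.304,"dy": 0,"dz": 0.012,"wx": 0,"wy": 0.65,"wz": 0,"gripper": 255},{"dx": -0.304,"dy": 0,"dz": 0.012,"wx": 0,"wy": 0.65,"wz": 0,"gripper": 255},{"dx": -0.304,"dy": 0,"dz": 0.012,"wx": 0,"wy": 0.65,"wz": 0,"gripper": 255},{"dx": -0.304,"dy": 0,"dz": 0.012,"wx": 0,"wy": 0.65,"wz": 0,"gripper": 255}]'

```text
time: 16.75
tool_pos: [0.5304, 0.1772, 0.1509]
ee_rot: [3.137, 0.004, 2.7]
wrist_force: [0.6, -0.1, -0.3]
width: 0.0241
finger_force: 29.8
```

```bash
python3 - <<'E'
from h import *
o=st();R=Ro.from_euler('xyz',o['ee_rot']);print('grasp',o['tool_pos']+R.apply([0,0,.078]))
E
```

```text
{'time': 16.75, 'tool_pos': [0.5304, 0.1772, 0.1509], 'ee_rot': [3.1375, 0.004, 2.7003], 'width': 0.0241, 'finger_force': 29.8329, 'joint_positions': [0.2206, 0.183, 1.5704, 0.0008, 1.3825, -0.9091]}
grasp [0.53085574 0.17731685 0.07287453]
```

Emit:
carry_out --deltas '[{"dx": -0.304,"dy": 0,"dz": 0.012,"wx": 0,"wy": 0.65,"wz": 0,"gripper": 255},{"dx": -0.304,"dy": 0,"dz": 0.012,"wx": 0,"wy": 0.65,"wz": 0,"gripper": 255},{"dx": -0.304,"dy": 0,"dz": 0.012,"wx": 0,"wy": 0.65,"wz": 0,"gripper": 255},{"dx": -0.304,"dy": 0,"dz": 0.012,"wx": 0,"wy": 0.65,"wz": 0,"gripper": 255},{"dx": -0.304,"dy": 0,"dz": 0.012,"wx": 0,"wy": 0.65,"wz": 0,"gripper": 255},{"dx": -0.304,"dy": 0,"dz": 0.012,"wx": 0,"wy": 0.65,"wz": 0,"gripper": 255},{"dx": -0.304,"dy": 0,"dz": 0.012,"wx": 0,"wy": 0.65,"wz": 0,"gripper": 255},{"dx": -0.304,"dy": 0,"dz": 0.012,"wx": 0,"wy": 0.65,"wz": 0,"gripper": 255},{"dx": -0.304,"dy": 0,"dz": 0.012,"wx": 0,"wy": 0.65,"wz": 0,"gripper": 255},{"dx": -0.304,"dy": 0,"dz": 0.012,"wx": 0,"wy": 0.7,"wz": 0,"gripper": 255},{"dx": 0,"dy": 0,"dz": 0,"wx": 0,"wy": 0,"wz": 0,"gripper": 255}]'

```text
time: 17.67
tool_pos: [0.5803, 0.1524, 0.1235]
ee_rot: [-3.141, -0.785, 2.697]
wrist_force: [-0.5, 0.1, -0.4]
width: 0.0243
finger_force: 28.8
```

```bash
python3 - <<'E'
from h import *
import cv2
o=st();R=Ro.from_euler('xyz',o['ee_rot']);g=o['tool_pos']+R.apply([0,0,.078]);print('grasp',g)
togo(o['tool_pos']-[0,0,g[2]-.024],[np.pi,-.7854,2.7])
s=eyes.snapshot('scene')[:,:,::-1]
c=proj('scene',g)[0].astype(int);print(c)
cv2.imwrite('pics/m5.png',cv2.resize(s[c[1]-50:c[1]+50,c[0]-60:c[0]+60],(720,600),interpolation=cv2.INTER_CUBIC))
E
```

```text
{'time': 17.6667, 'tool_pos': [0.5803, 0.1524, 0.1235], 'ee_rot': [-3.1407, -0.7854, 2.6971], 'width': 0.0243, 'finger_force': 28.7902, 'joint_positions': [0.0255, 0.6633, 1.1196, 0.3698, 2.0576, -1.0467]}
grasp [0.53046508 0.17602104 0.06837526]
shift rows-units [-1.57  0.    1.57]
turn units [ 0.01  0.   -0.02]
[215 212]
```

View pics/m5.png

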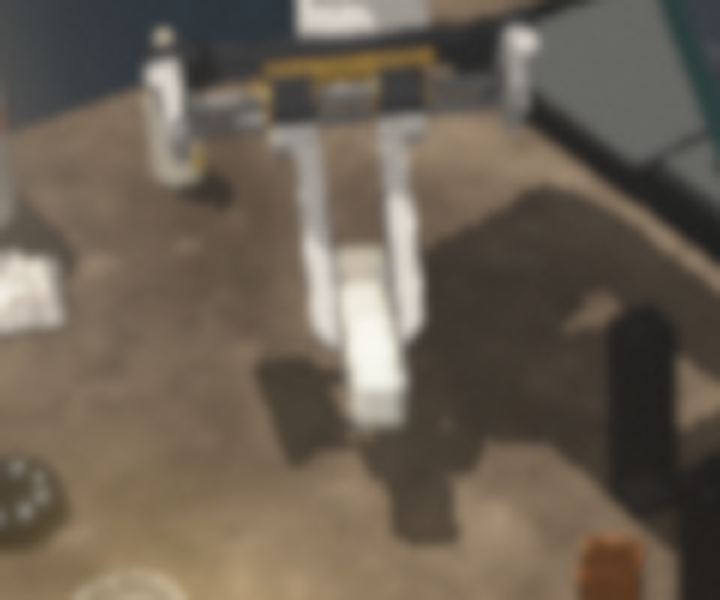

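The cell is held horizontal at crop (372,340), and the bottle at (165,110) is well behind. I'll lower it.

Emit:
carry_out --deltas '[{"dx": -0.3,"dy": 0,"dz": 0.3,"wx": 0,"wy": 0,"wz": 0,"gripper": 255},{"dx": -0.35,"dy": 0,"dz": 0.35,"wx": 0,"wy": 0,"wz": 0,"gripper": 255},{"dx": -0.35,"dy": 0,"dz": 0.35,"wx": 0,"wy": 0,"wz": 0,"gripper": 255},{"dx": -0.25,"dy": 0,"dz": 0.25,"wx": 0,"wy": 0,"wz": 0,"gripper": 255},{"dx": -0.2,"dy": 0,"dz": 0.2,"wx": 0,"wy": 0,"wz": 0,"gripper": 255},{"dx": -0.12,"dy": 0,"dz": 0.12,"wx": 0,"wy": 0,"wz": 0,"gripper": 255},{"dx": 0,"dy": 0,"dz": 0,"wx": 0,"wy": 0,"wz": 0,"gripper": 255}]'

```text
time: 18.3
tool_pos: [0.5799, 0.1536, 0.0828]
ee_rot: [3.138, -0.78, 2.702]
wrist_force: [-0.8, -0.1, 0.0]
width: 0.0242
finger_force: 28.8
```

Emit:
carry_out --deltas '[{"dx": -0.04,"dy": 0,"dz": 0.04,"wx": 0,"wy": 0,"wz": 0,"gripper": 255},{"dx": -0.02,"dy": 0,"dz": 0.02,"wx": 0,"wy": 0,"wz": 0,"gripper": 255},{"dx": 0,"dy": 0,"dz": 0,"wx": 0,"wy": 0,"wz": 0,"gripper": 255}]'

```text
time: 18.55
tool_pos: [0.5806, 0.1535, 0.0824]
ee_rot: [3.136, -0.778, 2.703]
wrist_force: [0.4, 0.1, -0.6]
width: 0.0241
finger_force: 28.8
```

```bash
python3 - <<'E'
from h import *
o=st();R=Ro.from_euler('xyz',o['ee_rot']);print('grasp',o['tool_pos']+R.apply([0,0,.078]))
for y in(-.03,.03):
  for x in(-.008,.008): print(o['tool_pos']+R.apply([x,y,.097]))
E
```

```text
{'time': 18.55, 'tool_pos': [0.5806, 0.1535, 0.0824], 'ee_rot': [3.1364, -0.7781, 2.7032], 'width': 0.0241, 'finger_force': 28.8304, 'joint_positions': [0.0272, 0.7006, 1.1459, 0.3577, 1.9903, -1.0754]}
grasp [0.53124666 0.17712578 0.02679888]
[0.51153929 0.15334072 0.00754036]
[0.50122069 0.15817878 0.01877066]
[0.53720687 0.20757288 0.00776076]
[0.52688827 0.21241094 0.01899106]
```

Emit:
carry_out --deltas '[{"dx": -0.07,"dy": 0,"dz": 0.07,"wx": 0,"wy": 0,"wz": 0,"gripper": 255},{"dx": 0,"dy": 0,"dz": 0,"wx": 0,"wy": 0,"wz": 0,"gripper": 255}]'

```text
time: 18.72
tool_pos: [0.5805, 0.1535, 0.08]
ee_rot: [3.137, -0.779, 2.703]
wrist_force: [-0.3, 0.1, -0.0]
width: 0.0245
finger_force: 28.8
```

Emit:
carry_out --deltas '[{"dx": -0.05,"dy": 0,"dz": 0.05,"wx": 0,"wy": 0,"wz": 0,"gripper": 255},{"dx": 0,"dy": 0,"dz": 0,"wx": 0,"wy": 0,"wz": 0,"gripper": 255}]'

```text
time: 18.88
tool_pos: [0.5804, 0.1535, 0.0784]
ee_rot: [3.137, -0.779, 2.703]
wrist_force: [-0.1, -0.3, -0.5]
width: 0.0243
finger_force: 29.8
```

Emit:
carry_out --deltas '[{"dx": -0.04,"dy": 0,"dz": 0.04,"wx": 0,"wy": 0,"wz": 0,"gripper": 255},{"dx": 0,"dy": 0,"dz": 0,"wx": 0,"wy": 0,"wz": 0,"gripper": 255}]'

```text
time: 19.05
tool_pos: [0.5805, 0.1535, 0.0778]
ee_rot: [3.137, -0.779, 2.703]
wrist_force: [0.5, 0.5, 1.1]
width: 0.024
finger_force: 28.8
```

Emit:
carry_out --deltas '[{"dx": -0.04,"dy": 0,"dz": 0.04,"wx": 0,"wy": 0,"wz": 0,"gripper": 255},{"dx": 0,"dy": 0,"dz": 0,"wx": 0,"wy": 0,"wz": 0,"gripper": 255}]'

```text
time: 19.22
tool_pos: [0.5807, 0.1536, 0.0775]
ee_rot: [3.136, -0.779, 2.704]
wrist_force: [0.7, -0.2, 4.6]
width: 0.0238
finger_force: 29.9
```

Contact: the force has risen to 4.6 N. I'll release and back away along the tool axis.

Emit:
carry_out --deltas '[{"dx": 0,"dy": 0,"dz": 0,"wx": 0,"wy": 0,"wz": 0,"gripper": 120},{"dx": 0,"dy": 0,"dz": 0,"wx": 0,"wy": 0,"wz": 0,"gripper": 120},{"dx": 0,"dy": 0,"dz": 0,"wx": 0,"wy": 0,"wz": 0,"gripper": 120},{"dx": 0,"dy": 0,"dz": 0,"wx": 0,"wy": 0,"wz": 0,"gripper": 120},{"dx": 0,"dy": 0,"dz": 0,"wx": 0,"wy": 0,"wz": 0,"gripper": 120},{"dx": 0,"dy": 0,"dz": 0,"wx": 0,"wy": 0,"wz": 0,"gripper": 120},{"dx": 0,"dy": 0,"dz": -0.3,"wx": 0,"wy": 0,"wz": 0,"gripper": 90},{"dx": 0,"dy": 0,"dz": -0.6,"wx": 0,"wy": 0,"wz": 0,"gripper": 90},{"dx": 0.3,"dy": 0,"dz": -0.8,"wx": 0,"wy": 0,"wz": 0,"gripper": 90},{"dx": 0.6,"dy": 0,"dz": -0.8,"wx": 0,"wy": 0,"wz": 0,"gripper": 90},{"dx": 0.8,"dy": 0,"dz": -0.8,"wx": 0,"wy": 0,"wz": 0,"gripper": 90},{"dx": 0.8,"dy": 0,"dz": -0.8,"wx": 0,"wy": 0,"wz": 0,"gripper": 90},{"dx": 0.8,"dy": 0,"dz": -0.8,"wx": 0,"wy": 0,"wz": 0,"gripper": 90}]'

```text
time: 20.3
tool_pos: [0.6003, 0.1436, 0.1937]
ee_rot: [3.137, -0.779, 2.703]
wrist_force: [0.0, 0.4, 1.4]
width: 0.0611
finger_force: 0.0
```

Emit:
carry_out --deltas '[{"dx": 0,"dy": 0,"dz": 0,"wx": 0,"wy": -0.82,"wz": 0,"gripper": 90},{"dx": 0,"dy": 0,"dz": 0,"wx": 0,"wy": -0.82,"wz": 0,"gripper": 90},{"dx": 0,"dy": 0,"dz": 0,"wx": 0,"wy": -0.82,"wz": 0,"gripper": 90},{"dx": 0,"dy": 0,"dz": 0,"wx": 0,"wy": -0.82,"wz": 0,"gripper": 90},{"dx": 0,"dy": 0,"dz": 0,"wx": 0,"wy": -0.82,"wz": 0,"gripper": 90},{"dx": 0,"dy": 0,"dz": 0,"wx": 0,"wy": -0.82,"wz": 0,"gripper": 90},{"dx": 0,"dy": 0,"dz": 0,"wx": 0,"wy": -0.82,"wz": 0,"gripper": 90},{"dx": 0,"dy": 0,"dz": 0,"wx": 0,"wy": -0.76,"wz": 0,"gripper": 90},{"dx": 0,"dy": 0,"dz": 0,"wx": 0,"wy": 0,"wz": 0,"gripper": 90}]'

```text
time: 21.05
tool_pos: [0.5985, 0.145, 0.194]
ee_rot: [3.137, 0.004, 2.702]
wrist_force: [-0.6, -0.4, -0.4]
width: 0.0609
finger_force: 0.0
```

```bash
python3 - <<'E'
from h import *
import cv2
o=st()
t=eyes.snapshot('top')[:,:,::-1]; s=eyes.snapshot('scene')[:,:,::-1]
cv2.imwrite('pics/top6.png',t);cv2.imwrite('pics/scene6.png',s)
g=np.array([.5305,.177,.012])
a=proj('top',g)[0].astype(int);b=proj('scene',g)[0].astype(int);print(a,b)
f=lambda i,c:cv2.resize(i[c[1]-30:c[1]+30,c[0]-30:c[0]+30],(400,400),interpolation=cv2.INTER_CUBIC)
cv2.imwrite('pics/m6.png',np.hstack([f(t,a),f(s,b)]))
E
```

```text
{'time': 21.05, 'tool_pos': [0.5985, 0.145, 0.194], 'ee_rot': [3.1373, 0.0037, 2.7017], 'width': 0.0609, 'finger_force': 0.0, 'joint_positions': [0.145, 0.2727, 1.3726, 0.0015, 1.4909, -0.986]}
[205 196] [216 229]
```

View pics/m6.png

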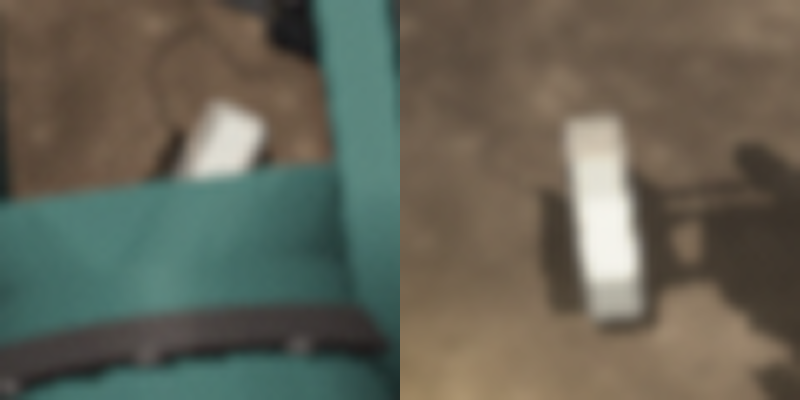

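The cell lies flat: far end at top crop (212-265,102-122), near end at scene crop (590-645,278-320). That uses up the picture allowance, and I'm one over it by my count, so from here I'll measure in numbers only.

```bash
python3 - <<'E'
from h import *
k=60/400
T=lambda l:(np.array(l,float)+.5)*k-.5+[175,166]
S=lambda l:(np.array(l,float)+.5-[400,0])*k-.5+[186,199]
far=ray('top',T([[212,102],[265,122]]),.023);near=ray('scene',S([[585,278],[640,275]]),.023);nb=ray('scene',S([[596,322],[647,315]]),0);fs=ray('scene',S([[565,118],[620,115]]),.023)
for n,v in(('far',far),('farscene',fs),('near',near),('nearbot',nb)): print(n,v[:,:2].round(4).tolist(),v.mean(0).round(4))
e=np.array([np.cos(-.44),np.sin(-.44)]);print('mid from far',far.mean(0)[:2]-.051*e,'near',nb.mean(0)[:2]+.051*e)
d=far.mean(0)-near.mean(0);print(np.arctan2(d[1],d[0]),np.hypot(*d[:2]))
E
```

```text
far [[0.5712, 0.1735], [0.5629, 0.1516]] [0.5671 0.1626 0.023 ]
farscene [[0.5777, 0.1684], [0.5661, 0.1482]] [0.5719 0.1583 0.023 ]
near [[0.483, 0.213], [0.472, 0.1941]] [0.4775 0.2035 0.023 ]
nearbot [[0.481, 0.2107], [0.473, 0.1917]] [0.477  0.2012 0.    ]
mid from far [0.52092891 0.18427511] near [0.52314121 0.17949131]
-0.4291591765753731 0.0984993762837788
```

Emit:
carry_out --deltas '[{"dx": 0.84,"dy": 0,"dz": 0,"wx": 0,"wy": 0,"wz": 0,"gripper": 90},{"dx": 0.84,"dy": 0,"dz": 0,"wx": 0,"wy": 0,"wz": 0,"gripper": 90},{"dx": 0.84,"dy": 0,"dz": 0,"wx": 0,"wy": 0,"wz": 0,"gripper": 90},{"dx": 0.84,"dy": 0,"dz": 0,"wx": 0,"wy": 0,"wz": 0,"gripper": 90},{"dx": 0.84,"dy": 0,"dz": 0.3,"wx": 0,"wy": 0,"wz": 0,"gripper": 90},{"dx": 0,"dy": 0,"dz": 0.8,"wx": 0.03,"wy": 0.03,"wz": 0,"gripper": 90},{"dx": 0,"dy": 0,"dz": 0.8,"wx": 0,"wy": 0,"wz": 0,"gripper": 90},{"dx": 0,"dy": 0,"dz": 0.8,"wx": 0,"wy": 0,"wz": 0,"gripper": 90},{"dx": 0,"dy": 0,"dz": 0.8,"wx": 0,"wy": 0,"wz": 0,"gripper": 90},{"dx": 0,"dy": 0,"dz": 0.6,"wx": 0,"wy": 0,"wz": 0,"gripper": 90},{"dx": 0,"dy": 0,"dz": 0.35,"wx": 0,"wy": 0,"wz": 0,"gripper": 90},{"dx": 0,"dy": 0,"dz": 0,"wx": 0,"wy": 0,"wz": 0,"gripper": 90}]'

```text
time: 22.15
tool_pos: [0.5235, 0.1793, 0.1012]
ee_rot: [-3.139, -0.006, 2.699]
wrist_force: [-0.6, 0.0, -0.0]
width: 0.061
finger_force: 0.0
```

```bash
python3 - <<'E'
from h import *
st(); togo([.5223,.1811,.1005],[np.pi,0,2.703])
E
```

```text
{'time': 22.15, 'tool_pos': [0.5235, 0.1793, 0.1012], 'ee_rot': [-3.1387, -0.0063, 2.6987], 'width': 0.061, 'finger_force': 0.0, 'joint_positions': [0.2268, 0.2247, 1.6278, 0.0017, 1.2958, -0.9016]}
shift rows-units [0.09 0.05 0.04]
turn units [-0.02 -0.05 -0.04]
```

Emit:
carry_out --deltas '[{"dx": 0.09,"dy": 0.05,"dz": 0,"wx": -0.02,"wy": -0.05,"wz": -0.04,"gripper": 150},{"dx": 0,"dy": 0,"dz": 0,"wx": 0,"wy": 0,"wz": 0,"gripper": 160},{"dx": 0,"dy": 0,"dz": 0,"wx": 0,"wy": 0,"wz": 0,"gripper": 175},{"dx": 0,"dy": 0,"dz": 0,"wx": 0,"wy": 0,"wz": 0,"gripper": 190},{"dx": 0,"dy": 0,"dz": 0,"wx": 0,"wy": 0,"wz": 0,"gripper": 210},{"dx": 0,"dy": 0,"dz": 0,"wx": 0,"wy": 0,"wz": 0,"gripper": 255},{"dx": 0,"dy": 0,"dz": 0,"wx": 0,"wy": 0,"wz": 0,"gripper": 255},{"dx": 0,"dy": 0,"dz": 0,"wx": 0,"wy": 0,"wz": 0,"gripper": 255},{"dx": 0,"dy": 0,"dz": 0,"wx": 0,"wy": 0,"wz": 0,"gripper": 255}]'

```text
time: 22.9
tool_pos: [0.5231, 0.1817, 0.1039]
ee_rot: [3.139, 0.004, 2.704]
wrist_force: [-0.4, 0.9, 2.8]
width: 0.023
finger_force: 30.0
```

```bash
python3 - <<'E'
from h import *
st(); y=.055; n=np.array([.514-.035*np.sin(y),-.157+.035*np.cos(y)]);print(n); togo([*n,.165],[np.pi,0,np.pi+y])
E
```

```text
{'time': 22.9, 'tool_pos': [0.5231, 0.1817, 0.1039], 'ee_rot': [3.1388, 0.0042, 2.7044], 'width': 0.023, 'finger_force': 30.0011, 'joint_positions': [0.2321, 0.2165, 1.6317, -0.0005, 1.2883, -0.9014]}
[ 0.51207597 -0.12205292]
shift rows-units [ -5.94 -13.98  -3.07]
turn units [ 0.01  0.04 -4.1 ]
```

Emit:
carry_out --deltas '[{"dx": 0,"dy": 0,"dz": -0.6,"wx": 0,"wy": 0,"wz": 0,"gripper": 255},{"dx": 0,"dy": 0,"dz": -0.8,"wx": 0,"wy": 0,"wz": 0,"gripper": 255},{"dx": 0,"dy": 0,"dz": -0.8,"wx": 0,"wy": 0,"wz": 0,"gripper": 255},{"dx": 0,"dy": 0,"dz": -0.8,"wx": 0,"wy": 0,"wz": 0,"gripper": 255},{"dx": -0.396,"dy": -0.932,"dz": 0,"wx": 0,"wy": 0,"wz": 0,"gripper": 255},{"dx": -0.396,"dy": -0.932,"dz": 0,"wx": 0,"wy": 0,"wz": 0,"gripper": 255},{"dx": -0.396,"dy": -0.932,"dz": 0,"wx": 0,"wy": 0,"wz": 0,"gripper": 255},{"dx": -0.396,"dy": -0.932,"dz": 0,"wx": 0,"wy": 0,"wz": 0,"gripper": 255},{"dx": -0.396,"dy": -0.932,"dz": 0,"wx": 0,"wy": 0,"wz": 0,"gripper": 255},{"dx": -0.396,"dy": -0.932,"dz": 0,"wx": 0,"wy": 0,"wz": 0,"gripper": 255},{"dx": -0.396,"dy": -0.932,"dz": 0,"wx": 0,"wy": 0,"wz": 0,"gripper": 255},{"dx": -0.396,"dy": -0.932,"dz": 0,"wx": 0,"wy": 0,"wz": 0,"gripper": 255},{"dx": -0.396,"dy": -0.932,"dz": 0,"wx": 0,"wy": 0,"wz": 0,"gripper": 255},{"dx": -0.396,"dy": -0.932,"dz": 0,"wx": 0,"wy": 0,"wz": 0,"gripper": 255},{"dx": -0.396,"dy": -0.932,"dz": 0,"wx": 0,"wy": 0,"wz": 0,"gripper": 255},{"dx": -0.396,"dy": -0.932,"dz": 0,"wx": 0,"wy": 0,"wz": 0,"gripper": 255},{"dx": -0.396,"dy": -0.932,"dz": 0,"wx": 0,"wy": 0,"wz": 0,"gripper": 255},{"dx": -0.396,"dy": -0.932,"dz": 0,"wx": 0,"wy": 0,"wz": 0,"gripper": 255},{"dx": -0.396,"dy": -0.932,"dz": 0,"wx": 0,"wy": 0,"wz": 0,"gripper": 255}]'

```text
time: 24.48
tool_pos: [0.5116, -0.1231, 0.1638]
ee_rot: [3.14, 0.004, 2.704]
wrist_force: [-0.5, 0.3, -0.3]
width: 0.023
finger_force: 30.0
```

Emit:
carry_out --deltas '[{"dx": 0,"dy": 0,"dz": 0,"wx": 0,"wy": 0,"wz": -0.82,"gripper": 255},{"dx": 0,"dy": 0,"dz": 0,"wx": 0,"wy": 0,"wz": -0.82,"gripper": 255},{"dx": 0,"dy": 0,"dz": 0,"wx": 0,"wy": 0,"wz": -0.82,"gripper": 255},{"dx": 0,"dy": 0,"dz": 0,"wx": 0,"wy": 0,"wz": -0.82,"gripper": 255},{"dx": 0,"dy": 0,"dz": 0,"wx": 0,"wy": 0,"wz": -0.82,"gripper": 255},{"dx": 0,"dy": 0,"dz": 0,"wx": 0,"wy": 0,"wz": 0,"gripper": 255}]'

```text
time: 24.98
tool_pos: [0.5118, -0.1222, 0.1638]
ee_rot: [-3.142, 0.004, -3.085]
wrist_force: [0.3, -1.0, 0.9]
width: 0.0231
finger_force: 30.0
```

```bash
python3 - <<'E'
from h import *
st(); togo([.5121,-.122,.1199],[np.pi,0,np.pi+.055])
E
```

```text
{'time': 24.9833, 'tool_pos': [0.5118, -0.1222, 0.1638], 'ee_rot': [-3.1416, 0.0044, -3.0854], 'width': 0.0231, 'finger_force': 29.9977, 'joint_positions': [-0.3429, 0.1022, 1.6349, 0.0017, 1.4004, -1.9702]}
shift rows-units [-0.01  0.01  2.19]
turn units [-0.    0.04  0.01]
```

Emit:
carry_out --deltas '[{"dx": 0,"dy": 0,"dz": 0.4,"wx": 0,"wy": 0.03,"wz": 0,"gripper": 255},{"dx": 0,"dy": 0,"dz": 0.4,"wx": 0,"wy": 0,"wz": 0,"gripper": 255},{"dx": 0,"dy": 0,"dz": 0.3,"wx": 0,"wy": 0,"wz": 0,"gripper": 255},{"dx": 0,"dy": 0,"dz": 0.15,"wx": 0,"wy": 0,"wz": 0,"gripper": 255},{"dx": 0,"dy": 0,"dz": 0.15,"wx": 0,"wy": 0,"wz": 0,"gripper": 255},{"dx": 0,"dy": 0,"dz": 0,"wx": 0,"wy": 0,"wz": 0,"gripper": 255}]'

```text
time: 25.48
tool_pos: [0.5117, -0.1218, 0.1351]
ee_rot: [3.141, -0.0, -3.087]
wrist_force: [-0.7, 0.8, 3.3]
width: 0.0232
finger_force: 30.0
```

Emit:
carry_out --deltas '[{"dx": 0,"dy": 0,"dz": 0.15,"wx": 0,"wy": 0,"wz": 0,"gripper": 255},{"dx": 0,"dy": 0,"dz": 0,"wx": 0,"wy": 0,"wz": 0,"gripper": 255}]'

```text
time: 25.65
tool_pos: [0.5123, -0.1219, 0.1327]
ee_rot: [3.141, 0.002, -3.087]
wrist_force: [0.1, 0.7, 4.3]
width: 0.0232
finger_force: 30.0
```

Emit:
carry_out --deltas '[{"dx": 0,"dy": 0,"dz": 0.15,"wx": 0,"wy": 0,"wz": 0,"gripper": 255},{"dx": 0,"dy": 0,"dz": 0.1,"wx": 0,"wy": 0,"wz": 0,"gripper": 255},{"dx": 0,"dy": 0,"dz": 0,"wx": 0,"wy": 0,"wz": 0,"gripper": 255}]'

```text
time: 25.9
tool_pos: [0.5129, -0.1219, 0.1281]
ee_rot: [3.142, 0.004, -3.087]
wrist_force: [0.7, 1.8, 5.5]
width: 0.0235
finger_force: 30.0
```

```bash
python3 - <<'E'
from h import *
st(); togo([.5121,-.122,.1199],[np.pi,0,np.pi+.055]); print(robot.get_obs()['wrist_force'],robot.get_obs()['wrist_torque'])
E
```

```text
{'time': 25.9, 'tool_pos': [0.5129, -0.1219, 0.1281], 'ee_rot': [3.1415, 0.0039, -3.087], 'width': 0.0235, 'finger_force': 30.001, 'joint_positions': [-0.3417, 0.1371, 1.6721, 0.0016, 1.3289, -1.9675]}
shift rows-units [ 0.04 -0.    0.41]
turn units [ 0.    0.03 -0.  ]
[0.74904191 1.77422616 5.49695264] [ 0.34603173 -0.18091614 -0.06588724]
```

Emit:
carry_out --deltas '[{"dx": -0.05,"dy": 0.05,"dz": 0.1,"wx": 0,"wy": 0,"wz": 0,"gripper": 255},{"dx": 0,"dy": 0,"dz": 0,"wx": 0,"wy": 0,"wz": 0,"gripper": 255}]'

```text
time: 26.07
tool_pos: [0.5133, -0.1216, 0.1275]
ee_rot: [-3.14, 0.002, -3.087]
wrist_force: [-3.1, 0.2, 10.5]
width: 0.0229
finger_force: 30.0
```

```bash
python3 - <<'E'
from h import *
import cv2
o=st();print(o['wrist_force'],o['wrist_torque'])
t=eyes.snapshot('top')[:,:,::-1];cv2.imwrite('pics/top7.png',t)
y=.055;c=np.array([.514,-.157]);R=np.array([[np.cos(y),-np.sin(y)],[np.sin(y),np.cos(y)]])
# brightness profile along nest axis at z of cell top, to find the cell's ends (glass is bright)
g=cv2.cvtColor(t,cv2.COLOR_BGR2GRAY)
for yy in(.030,.035,.040):
    xs=np.arange(-70,72,3.)
    uv=np.array([proj('top',[*(c+R@[x/1000,yy]),.039])[0] for x in xs]).astype(np.float32)
    v=cv2.remap(g,uv[:,:1],uv[:,1:],cv2.INTER_LINEAR).ravel(); print(yy,list(zip(xs.astype(int).tolist(),v.tolist())))
E
```

```text
{'time': 26.0667, 'tool_pos': [0.5133, -0.1216, 0.1275], 'ee_rot': [-3.1397, 0.0019, -3.0867], 'width': 0.0229, 'finger_force': 30.0014, 'joint_positions': [-0.3395, 0.1391, 1.6712, -0.0011, 1.3289, -1.965]}
[-3.06347676  0.16975756 10.5341476 ] [ 0.11561428  0.75869723 -0.01890928]
0.03 [(-70, 52), (-67, 51), (-64, 51), (-61, 51), (-58, 61), (-55, 91), (-52, 136), (-49, 185), (-46, 219), (-43, 230), (-40, 232), (-37, 232), (-34, 231), (-31, 229), (-28, 227), (-25, 215), (-22, 171), (-19, 116), (-16, 82), (-13, 71), (-10, 75), (-7, 85), (-4, 96), (-1, 102), (2, 106), (5, 108), (8, 110), (11, 110), (14, 110), (17, 109), (20, 109), (23, 109), (26, 109), (29, 109), (32, 109), (35, 109), (38, 110), (41, 110), (44, 109), (47, 109), (50, 109), (53, 105), (56, 101), (59, 95), (62, 84), (65, 72), (68, 63), (71, 56)]
0.035 [(-70, 52), (-67, 52), (-64, 51), (-61, 51), (-58, 64), (-55, 101), (-52, 149), (-49, 198), (-46, 227), (-43, 235), (-40, 239), (-37, 240), (-34, 238), (-31, 234), (-28, 222), (-25, 191), (-22, 139), (-19, 101), (-16, 94), (-13, 102), (-10, 107), (-7, 110), (-4, 111), (-1, 111), (2, 110), (5, 110), (8, 110), (11, 110), (14, 109), (17, 110), (20, 110), (23, 110), (26, 109), (29, 110), (32, 111), (35, 110), (38, 108), (41, 104), (44, 99), (47, 93), (50, 84), (53, 70), (56, 58), (59, 50), (62, 44), (65, 41), (68, 42), (71, 45)]
0.04 [(-70, 52), (-67, 51), (-64, 51), (-61, 50), (-58, 64), (-55, 105), (-52, 151), (-49, 196), (-46, 216), (-43, 217), (-40, 210), (-37, 196), (-34, 175), (-31, 152), (-28, 133), (-25, 119), (-22, 110), (-19, 108), (-16, 109), (-13, 110), (-10, 110), (-7, 109), (-4, 109), (-1, 109), (2, 110), (5, 109), (8, 110), (11, 110), (14, 110), (17, 110), (20, 110), (23, 110), (26, 108), (29, 106), (32, 100), (35, 89), (38, 78), (41, 67), (44, 56), (47, 50), (50, 44), (53, 39), (56, 36), (59, 36), (62, 37), (65, 39), (68, 40), (71, 41)]
```

```bash
python3 - <<'E'
from h import *
import cv2
y=.055;c=np.array([.514,-.157]);R=np.array([[np.cos(y),-np.sin(y)],[np.sin(y),np.cos(y)]])
def prof(img,pts,z):
    uv=proj('top',np.c_[(pts@R.T)+c,np.full(len(pts),z)]).astype(np.float32)
    return cv2.remap(cv2.cvtColor(img,cv2.COLOR_BGR2GRAY),uv[:,:1],uv[:,1:],cv2.INTER_CUBIC).ravel().astype(float)
def edges(xs,v,f=.5):
    m=(v.min()+v.max())/2; s=np.sign(v-m); i=np.where(s[1:]*s[:-1]<0)[0]; return np.round(xs[i],1).tolist()
t7=cv2.imread('pics/top7.png');t6=cv2.imread('pics/top6.png');t0=cv2.imread('pics/top0.png')
ys=np.arange(10,60,.5)
for x in(-48,-45,-42,-38,-34,-30): print('y edges',x,edges(ys,prof(t7,np.c_[np.full(len(ys),x/1000),ys/1000],.047)))
xs=np.arange(-75,-25,.5)
for yy in(26,30,35,40,44): print('near end x',yy,edges(xs,prof(t7,np.c_[xs/1000,np.full(len(xs),yy/1000)],.047)))
# nest in the first picture: profile along nest axis and across it
xs=np.arange(-75,76,3.)
print('t0 along',list(zip(xs.astype(int).tolist(),prof(t0,np.c_[xs/1000,np.full(len(xs),.035)],.034).astype(int).tolist())))
ys=np.arange(11,60,2.)
for x in(-40,40,50): print('t0 across',x,list(zip(ys.astype(int).tolist(),prof(t0,np.c_[np.full(len(ys),x/1000),ys/1000],.034).astype(int).tolist())))
E
```

```text
y edges -48 [26.0, 46.5]
y edges -45 [25.5, 45.5]
y edges -42 [25.5, 44.5]
y edges -38 [25.5, 43.5]
y edges -34 [25.5, 42.0]
y edges -30 [26.0, 40.5]
near end x 26 [-51.0]
near end x 30 [-52.5]
near end x 35 [-53.0]
near end x 40 [-53.5, -27.0]
near end x 44 [-55.0, -34.0]
t0 along [(-75, 102), (-72, 103), (-69, 103), (-66, 102), (-63, 103), (-60, 103), (-57, 104), (-54, 102), (-51, 103), (-48, 103), (-45, 104), (-42, 105), (-39, 104), (-36, 104), (-33, 104), (-30, 104), (-27, 104), (-24, 104), (-21, 105), (-18, 105), (-15, 105), (-12, 104), (-9, 104), (-6, 105), (-3, 105), (0, 106), (3, 106), (6, 107), (9, 106), (12, 92), (15, 65), (18, 63), (21, 86), (24, 102), (27, 107), (30, 107), (33, 107), (36, 107), (39, 99), (42, 78), (45, 55), (48, 43), (51, 49), (54, 76), (57, 102), (60, 108), (63, 109), (66, 108), (69, 109), (72, 110), (75, 109)]
t0 across -40 [(11, 103), (13, 103), (15, 101), (17, 95), (19, 79), (21, 62), (23, 62), (25, 77), (27, 94), (29, 102), (31, 104), (33, 105), (35, 104), (37, 104), (39, 105), (41, 105), (43, 104), (45, 103), (47, 101), (49, 95), (51, 91), (53, 94), (55, 99), (57, 104), (59, 106)]
t0 across 40 [(11, 106), (13, 106), (15, 104), (17, 94), (19, 79), (21, 65), (23, 66), (25, 81), (27, 96), (29, 104), (31, 103), (33, 98), (35, 95), (37, 92), (39, 91), (41, 92), (43, 94), (45, 94), (47, 91), (49, 89), (51, 90), (53, 97), (55, 106), (57, 108), (59, 109)]
t0 across 50 [(11, 105), (13, 106), (15, 104), (17, 95), (19, 80), (21, 64), (23, 48), (25, 40), (27, 42), (29, 45), (31, 45), (33, 45), (35, 46), (37, 45), (39, 44), (41, 44), (43, 44), (45, 43), (47, 47), (49, 60), (51, 78), (53, 96), (55, 107), (57, 110), (59, 109)]
```

Emit:
carry_out --deltas '[{"dx": 0,"dy": 0,"dz": -0.3,"wx": 0,"wy": 0,"wz": 0,"gripper": 255},{"dx": 0,"dy": 0,"dz": -0.4,"wx": 0,"wy": 0,"wz": 0,"gripper": 255},{"dx": 0,"dy": -0.1,"dz": 0,"wx": 0,"wy": 0,"wz": 0,"gripper": 255},{"dx": 0,"dy": 0,"dz": 0,"wx": 0,"wy": 0,"wz": 0,"gripper": 255}]'

```text
time: 26.45
tool_pos: [0.5131, -0.1234, 0.1394]
ee_rot: [-3.141, 0.001, -3.087]
wrist_force: [0.4, -1.2, -0.1]
width: 0.0228
finger_force: 30.0
```

```bash
cat > m.py <<'E'
from h import *
import cv2
y=.055;c=np.array([.514,-.157]);R=np.array([[np.cos(y),-np.sin(y)],[np.sin(y),np.cos(y)]])
o=st();print('wf',o['wrist_force'].round(1),'case xy of TCP',(R.T@(o['tool_pos'][:2]-c)*1000).round(1))
def look(cam,ztop,thr=150):
    im=eyes.snapshot(cam); g=cv2.cvtColor(im,cv2.COLOR_RGB2GRAY)
    ctr=proj(cam,[*(c+R@[0,.035]),ztop])[0]
    m=np.zeros_like(g); a,b=ctr.astype(int); m[b-35:b+35,a-35:a+35]=255
    k=cv2.findContours(((g>thr)&(m>0)).astype(np.uint8),cv2.RETR_EXTERNAL,cv2.CHAIN_APPROX_NONE)[0]
    for q in k:
        if cv2.contourArea(q)<8: continue
        r=cv2.minAreaRect(q); B=cv2.boxPoints(r); W=(ray(cam,B,ztop)[:,:2]-c)@R*1000
        print(cam,'area',cv2.contourArea(q),'box case mm',W.round(1).tolist())
E
python3 - <<'E'
from m import *
z=o['tool_pos'][2]-.1039+.023
look('top',z); look('scene',z)
E
```

```text
{'time': 26.45, 'tool_pos': [0.5131, -0.1234, 0.1394], 'ee_rot': [-3.1411, 0.0014, -3.087], 'width': 0.0228, 'finger_force': 29.998, 'joint_positions': [-0.3435, 0.1285, 1.6573, 0.0001, 1.3543, -1.9689]}
wf [ 0.4 -1.2 -0.1] case xy of TCP [ 1.  33.6]
top area 48.0 box case mm [[-22.4, 39.5], [-23.2, 23.9], [-51.9, 26.3], [-51.1, 41.9]]
top area 22.0 box case mm [[-17.7, -21.2], [-18.3, -31.7], [-36.6, -30.0], [-36.1, -19.5]]
scene area 92.5 box case mm [[-39.0, 73.2], [11.0, 27.9], [-7.4, 4.5], [-56.8, 50.7]]
scene area 8.5 box case mm [[47.9, 39.3], [40.4, 29.8], [28.1, 40.7], [35.5, 50.1]]
```

Emit:
carry_out --deltas '[{"dx": -0.04,"dy": 0,"dz": 0.2,"wx": 0,"wy": 0,"wz": 0,"gripper": 255},{"dx": 0,"dy": 0,"dz": 0.15,"wx": 0,"wy": 0,"wz": 0,"gripper": 255},{"dx": 0,"dy": 0,"dz": 0.1,"wx": 0,"wy": 0,"wz": 0,"gripper": 255},{"dx": 0,"dy": 0,"dz": 0,"wx": 0,"wy": 0,"wz": 0,"gripper": 255}]'

```text
time: 26.88
tool_pos: [0.5132, -0.1227, 0.1291]
ee_rot: [3.141, -0.001, -3.087]
wrist_force: [0.9, -0.1, 0.3]
width: 0.0225
finger_force: 30.0
```

Emit:
carry_out --deltas '[{"dx": 0,"dy": 0,"dz": 0.12,"wx": 0,"wy": 0,"wz": 0,"gripper": 255},{"dx": 0,"dy": 0,"dz": 0,"wx": 0,"wy": 0,"wz": 0,"gripper": 255}]'

```text
time: 27.05
tool_pos: [0.5138, -0.123, 0.1279]
ee_rot: [3.141, 0.001, -3.087]
wrist_force: [-0.4, -0.4, -0.1]
width: 0.0227
finger_force: 30.0
```

Force-free now, so the shift helped and I'll carry on down.

Emit:
carry_out --deltas '[{"dx": 0,"dy": 0,"dz": 0.12,"wx": 0,"wy": 0,"wz": 0,"gripper": 255},{"dx": 0,"dy": 0,"dz": 0.1,"wx": 0,"wy": 0,"wz": 0,"gripper": 255},{"dx": 0,"dy": 0,"dz": 0,"wx": 0,"wy": 0,"wz": 0,"gripper": 255}]'

```text
time: 27.3
tool_pos: [0.514, -0.123, 0.1273]
ee_rot: [-3.141, 0.002, -3.087]
wrist_force: [-6.9, 2.3, 16.8]
width: 0.0231
finger_force: 30.0
```

Emit:
carry_out --deltas '[{"dx": 0,"dy": 0,"dz": 0.1,"wx": 0,"wy": 0,"wz": 0,"gripper": 255},{"dx": 0,"dy": 0,"dz": 0.08,"wx": 0,"wy": 0,"wz": 0,"gripper": 255},{"dx": 0,"dy": 0,"dz": 0,"wx": 0,"wy": 0,"wz": 0,"gripper": 255}]'

```text
time: 27.55
tool_pos: [0.5142, -0.123, 0.1271]
ee_rot: [-3.141, 0.002, -3.086]
wrist_force: [-12.5, 4.7, 30.6]
width: 0.0226
finger_force: 30.0
```

```bash
python3 - <<'E'
from m import *
F=o['wrist_force'];M=o['wrist_torque'];print(F,M)
P=o['tool_pos']
for zr in(-.08,-.1,-.15,-.2,-.25,-.3): # contact height below the sensor
    x=(zr*F[0]-M[1])/F[2]; yy=(M[0]+zr*F[1])/F[2]; print(zr,'contact rel TCP (world)',round(x,4),round(yy,4))
look('top',.046,120)
E
```

```text
{'time': 27.55, 'tool_pos': [0.5142, -0.123, 0.1271], 'ee_rot': [-3.1407, 0.0024, -3.0864], 'width': 0.0226, 'finger_force': 30.0034, 'joint_positions': [-0.3421, 0.1417, 1.6689, 0.0001, 1.3284, -1.9681]}
wf [-12.5   4.7  30.6] case xy of TCP [ 2.  33.9]
[-12.52675285   4.66868598  30.58513422] [ 0.92368438  2.526711   -0.01534531]
-0.08 contact rel TCP (world) -0.0498 0.018
-0.1 contact rel TCP (world) -0.0417 0.0149
-0.15 contact rel TCP (world) -0.0212 0.0073
-0.2 contact rel TCP (world) -0.0007 -0.0003
-0.25 contact rel TCP (world) 0.0198 -0.008
-0.3 contact rel TCP (world) 0.0403 -0.0156
top area 70.5 box case mm [[-20.6, 42.5], [-21.7, 21.3], [-53.4, 24.0], [-52.3, 45.1]]
top area 40.0 box case mm [[-13.5, -24.7], [-14.2, -37.9], [-48.6, -34.6], [-47.9, -21.4]]
top area 10.5 box case mm [[-5.5, -38.3], [2.4, -52.1], [-5.2, -56.2], [-13.2, -42.5]]
```

```bash
python3 - <<'E'
from m import *
im=eyes.snapshot('scene');g=cv2.cvtColor(im,cv2.COLOR_RGB2GRAY)
TC=R.T@(o['tool_pos'][:2]-c)
for x in range(-60,61,6):
    zs=np.arange(.0,.09,.005); p=np.array([[*(c+R@[x/1000,TC[1]-.0115]),z] for z in zs]); uv=proj('scene',p).astype(np.float32)
    print(x,cv2.remap(g,uv[:,:1],uv[:,1:],cv2.INTER_LINEAR).ravel().tolist(), uv[9].round(0).tolist())
E
```

```text
{'time': 27.6, 'tool_pos': [0.5142, -0.123, 0.1271], 'ee_rot': [-3.1406, 0.0025, -3.0864], 'width': 0.023, 'finger_force': 30.0035, 'joint_positions': [-0.3421, 0.1417, 1.669, 0.0001, 1.3282, -1.9682]}
wf [-12.6   3.4  31. ] case xy of TCP [ 2.  33.9]
-60 [66, 66, 66, 66, 66, 68, 73, 79, 79, 72, 61, 56, 58, 64, 66, 66, 66, 66] [323.0, 195.0]
-54 [66, 67, 66, 66, 65, 66, 68, 75, 85, 86, 69, 57, 58, 61, 65, 66, 66, 66] [321.0, 194.0]
-48 [66, 65, 66, 64, 63, 66, 74, 81, 87, 84, 66, 57, 57, 61, 64, 65, 66, 69] [320.0, 193.0]
-42 [64, 64, 64, 63, 64, 70, 75, 76, 72, 68, 61, 60, 61, 62, 62, 63, 71, 83] [318.0, 192.0]
-36 [61, 61, 62, 64, 71, 77, 77, 72, 70, 71, 69, 66, 63, 61, 61, 62, 70, 76] [317.0, 191.0]
-30 [58, 57, 64, 89, 117, 123, 117, 110, 120, 131, 123, 96, 69, 61, 61, 65, 80, 94] [316.0, 190.0]
-24 [57, 57, 81, 130, 165, 169, 159, 163, 186, 188, 164, 116, 78, 73, 74, 91, 127, 144] [314.0, 189.0]
-18 [60, 62, 96, 152, 183, 184, 173, 183, 203, 200, 171, 129, 110, 108, 109, 119, 136, 137] [313.0, 188.0]
-12 [61, 69, 114, 166, 188, 182, 172, 190, 211, 202, 165, 128, 113, 112, 113, 1
[... 582 characters left out ...]
9, 126, 124, 125, 125, 124, 123, 124, 128, 126] [303.0, 182.0]
30 [79, 112, 128, 127, 126, 126, 126, 126, 123, 123, 123, 124, 121, 118, 120, 124, 127, 122] [302.0, 181.0]
36 [88, 118, 128, 124, 122, 123, 122, 121, 121, 121, 120, 119, 117, 117, 118, 119, 116, 102] [301.0, 181.0]
42 [98, 127, 130, 126, 125, 124, 124, 125, 125, 121, 117, 116, 115, 115, 115, 113, 102, 83] [299.0, 180.0]
48 [106, 130, 140, 139, 129, 132, 140, 140, 131, 116, 111, 107, 104, 101, 103, 98, 84, 84] [298.0, 179.0]
54 [93, 120, 136, 126, 125, 146, 156, 143, 119, 105, 103, 100, 94, 93, 93, 86, 89, 94] [297.0, 178.0]
60 [82, 104, 110, 107, 129, 152, 147, 121, 105, 105, 108, 107, 106, 108, 105, 104, 102, 81] [295.0, 177.0]
```

The scene profile shows the cell pitched about 0.15–0.2 rad in the grip, near end up, because that end caught on the nest edge. I'll lift it, level it by turning the tool about the cell's centre, and re-measure.

Emit:
carry_out --deltas '[{"dx": 0,"dy": 0,"dz": -0.5,"wx": 0,"wy": 0,"wz": 0,"gripper": 255},{"dx": 0,"dy": 0,"dz": -0.6,"wx": 0,"wy": 0,"wz": 0,"gripper": 255},{"dx": 0,"dy": 0,"dz": -0.3,"wx": 0,"wy": 0,"wz": 0,"gripper": 255},{"dx": 0.368,"dy": 0,"dz": 0.015,"wx": 0,"wy": -0.667,"wz": 0,"gripper": 255},{"dx": 0.368,"dy": 0,"dz": 0.015,"wx": 0,"wy": -0.667,"wz": 0,"gripper": 255},{"dx": 0,"dy": 0,"dz": 0,"wx": 0,"wy": 0,"wz": 0,"gripper": 255}]'

```text
time: 28.15
tool_pos: [0.4961, -0.1232, 0.1448]
ee_rot: [3.14, 0.158, -3.088]
wrist_force: [-0.6, -0.1, -1.6]
width: 0.0232
finger_force: 30.0
```

```bash
cat >> m.py <<'E'
def pitch():
    im=eyes.snapshot('scene');g=cv2.cvtColor(im,cv2.COLOR_RGB2GRAY)
    Rt=Ro.from_euler('xyz',o['ee_rot']);C=o['tool_pos']+Rt.apply([0,0,.092]); TC=R.T@(C[:2]-c); print('cell centre est case',(TC*1000).round(1),C[2].round(4))
    zs=np.arange(-.045,.045,.001); out=[]
    for x in range(-54,55,6):
        p=np.array([[*(c+R@[TC[0]+x/1000,TC[1]-.0115]),C[2]+z] for z in zs]); uv=proj('scene',p).astype(np.float32)
        v=cv2.remap(g,uv[:,:1],uv[:,1:],cv2.INTER_LINEAR).ravel().astype(float)
        j=np.argmin(np.diff(v[40:80]))+40; k=np.argmax(np.diff(v[0:45])); out.append((x,round(zs[j]*1e3),round(v[j-3]-v[j+3]),round(zs[k]*1e3),round(v[k+3]-v[max(k-3,0)])))
    print('x, z of top edge, contrast, z of low edge, contrast',out)
E
python3 - <<'E'
from m import *
pitch(); look('top',.065,120)
E
```

```text
{'time': 28.15, 'tool_pos': [0.4961, -0.1232, 0.1448], 'ee_rot': [3.1396, 0.1578, -3.088], 'width': 0.0232, 'finger_force': 29.9958, 'joint_positions': [-0.3889, 0.0085, 1.7806, 0.0738, 1.2114, -2.0345]}
wf [-0.6 -0.1 -1.6] case xy of TCP [-16.1  34.8]
cell centre est case [-1.6 34.9] 0.0539
x, z of top edge, contrast, z of low edge, contrast [(-54, 17, 12, -10, 10), (-48, 15, 41, -18, 35), (-42, 11, 54, -21, 52), (-36, 11, 55, -28, 51), (-30, 11, 57, -30, 57), (-24, 9, 40, -31, 57), (-18, 12, 36, -31, 50), (-12, 12, 57, -30, 41), (-6, 13, 69, -31, 34), (0, 10, 56, -29, 44), (6, 8, 34, -33, 40), (12, 2, 14, -31, 55), (18, -4, 4, -32, 41), (24, -2, 1, -34, 29), (30, 33, 19, -38, 23), (36, 13, 8, -43, 17), (42, 6, 16, -45, 12), (48, 4, 32, -30, 40), (54, 1, 27, -33, 44)]
top area 38.5 box case mm [[46.0, 48.1], [44.8, 24.5], [31.5, 25.7], [32.7, 49.2]]
```

```bash
python3 - <<'E'
from m import *
im=eyes.snapshot('top');g=cv2.cvtColor(im,cv2.COLOR_RGB2GRAY)
def prof(pts,z):
    uv=proj('top',np.c_[(pts/1000@R.T)+c,np.full(len(pts),z)]).astype(np.float32); return cv2.remap(g,uv[:,:1],uv[:,1:],cv2.INTER_LINEAR).ravel().tolist()
xs=np.r_[np.arange(-70,-24,3.),np.arange(24,70,3.)]
print(xs.astype(int).tolist())
for yy in(27,31,35,39,43): print(yy,prof(np.c_[xs,np.full(len(xs),yy)],.065))
ys=np.arange(12,64,3.);print(ys.astype(int).tolist())
for x in(-45,-38,-30,36,40,44): print(x,prof(np.c_[np.full(len(ys),x),ys],.065))
E
```

```text
{'time': 28.25, 'tool_pos': [0.4984, -0.1238, 0.1462], 'ee_rot': [3.1411, 0.1586, -3.0877], 'width': 0.0232, 'finger_force': 29.9962, 'joint_positions': [-0.3877, 0.0119, 1.774, 0.0726, 1.2131, -2.033]}
wf [-1.   0.1 -0.3] case xy of TCP [-13.7  34. ]
[-70, -67, -64, -61, -58, -55, -52, -49, -46, -43, -40, -37, -34, -31, -28, -25, 24, 27, 30, 33, 36, 39, 42, 45, 48, 51, 54, 57, 60, 63, 66, 69]
27 [105, 105, 105, 105, 106, 106, 107, 107, 106, 102, 93, 80, 69, 59, 51, 48, 31, 33, 45, 77, 118, 145, 154, 146, 130, 115, 109, 109, 110, 110, 111, 109]
31 [105, 106, 106, 107, 106, 103, 99, 90, 79, 68, 58, 50, 46, 45, 47, 47, 44, 49, 70, 124, 178, 196, 188, 166, 136, 115, 108, 109, 110, 111, 110, 109]
35 [106, 106, 103, 98, 88, 76, 64, 55, 48, 46, 46, 47, 46, 47, 47, 47, 57, 57, 76, 140, 202, 221, 208, 178, 141, 116, 110, 110, 110, 110, 111, 109]
39 [98, 88, 76, 65, 55, 50, 47, 46, 46, 47, 47, 47, 47, 47, 46, 43, 61, 59, 73, 135, 199, 221, 208, 178, 142, 116, 110, 110, 111, 112, 112, 109]
43 [65, 55, 49, 47, 46, 46, 47, 47, 48, 48, 47, 46, 46, 46, 44, 40, 59, 59, 70, 124, 184, 209, 200, 169, 132, 112, 110, 110, 111, 111, 113, 110]
[12, 15, 18, 21, 24, 27, 30, 33, 36, 39, 42, 45, 48, 51, 54, 57, 60, 63]
-45 [105, 106, 105, 106, 108, 106, 86, 59, 47, 46, 48, 47, 47, 47, 47, 51, 66, 84]
-38 [105, 105, 106, 108, 103, 85, 59, 47, 47, 47, 47, 46, 47, 48, 49, 53, 70, 92]
-30 [104, 105, 108, 102, 80, 56, 47, 47, 47, 47, 46, 46, 49, 56, 63, 71, 74, 72]
36 [35, 32, 32, 44, 74, 118, 163, 197, 204, 199, 189, 167, 125, 81, 70, 89, 107, 112]
40 [33, 30, 39, 72, 114, 150, 185, 215, 223, 221, 215, 190, 140, 80, 62, 86, 107, 112]
44 [30, 32, 53, 93, 132, 149, 169, 184, 190, 190, 184, 161, 116, 66, 61, 87, 107, 112]
```

```bash
python3 - <<'E'
from m import *
im=eyes.snapshot('scene');g=cv2.cvtColor(im,cv2.COLOR_RGB2GRAY)
Rt=Ro.from_euler('xyz',o['ee_rot']);C=o['tool_pos']+Rt.apply([0,0,.092])
X=np.array([[*(C[:2]+R@[x,y]),C[2]+z] for x in(-.051,.051) for y in(-.0115,.0115) for z in(-.0115,.0115)])
print('level-cell corners px (far y-/+ z-/+):',proj('scene',X).round(1).tolist())
a=proj('scene',C)[0].astype(int);print('centre',a)
for r in range(a[1]-24,a[1]+22): print(r,''.join('%x'%(v//16) for v in g[r,a[0]-30:a[0]+30]))
print('cols from',a[0]-30)
E
```

```text
{'time': 28.3, 'tool_pos': [0.4993, -0.1239, 0.1467], 'ee_rot': [3.1415, 0.1597, -3.0872], 'width': 0.023, 'finger_force': 29.9962, 'joint_positions': [-0.3873, 0.0128, 1.7721, 0.0727, 1.213, -2.0331]}
wf [ 0.8  0.3 -0.3] case xy of TCP [-12.8  33.8]
level-cell corners px (far y-/+ z-/+): [[320.0, 193.3], [320.6, 186.8], [314.3, 196.1], [314.7, 189.6], [297.0, 178.3], [297.3, 172.0], [291.3, 180.9], [291.5, 174.5]]
centre [305 183]
159 666666666666543334444444444433223333333444434444433444444444
160 666666666666664333444444444333233433222333444444433444444444
161 666666667767766543344444443332235543222233443333333444444444
162 666666667777776654333444433333346653222234553333333444444444
163 666666666777777765433333333334456654322235654444433444444444
164 666666666677777776543333333445555554322235665555443444444444
165 666666666667777777665433444455555444322346665665443444444444
166 666666666666777777766555665555555443223456666665443444444444
167 666666666666667777776666765555666543223467666665444444444444
168 666666666666666777776677776566777643223567666665434444444444
169 6666666666
[... 1639 characters left out ...]
333333344566678899876443343333444444
195 565545555433333333333333333333444566666677654433444333444444
196 455445565544333333333333333344444555555444433334455433344444
197 344444566554433333333333444455555554444333333334456533344444
198 333334566655433333333444555556666554433333333334555543334444
199 223334565554433333334555555566666543333333333334555554334444
200 222334555444444444445555556666666543333333333334444554333444
201 222233444444555545556666566666666543333333333334444555433344
202 222223333445566656666666666666655544443333333334444455543344
203 222222233455666666666666666665554444554333333333444455543334
204 222222223445566666666655566555444455554333333334444445654334
cols from 275
```

The pixel map shows the cell's edges at the slope expected of a level cell, so it is level now. I'll shift about 1 mm in +x and go down vertically in steps, with the tool tilted 0.16 rad.

Emit:
carry_out --deltas '[{"dx": -0.05,"dy": 0,"dz": 0.01,"wx": 0,"wy": 0,"wz": 0,"gripper": 255},{"dx": 0.04,"dy": 0,"dz": 0.25,"wx": 0,"wy": 0,"wz": 0,"gripper": 255},{"dx": 0.04,"dy": 0,"dz": 0.25,"wx": 0,"wy": 0,"wz": 0,"gripper": 255},{"dx": 0.016,"dy": 0,"dz": 0.1,"wx": 0,"wy": 0,"wz": 0,"gripper": 255},{"dx": 0,"dy": 0,"dz": 0,"wx": 0,"wy": 0,"wz": 0,"gripper": 255}]'

```text
time: 28.77
tool_pos: [0.4999, -0.1235, 0.1332]
ee_rot: [3.141, 0.159, -3.087]
wrist_force: [0.0, 0.2, -0.2]
width: 0.0229
finger_force: 30.0
```

Emit:
carry_out --deltas '[{"dx": 0.016,"dy": 0,"dz": 0.1,"wx": 0,"wy": 0,"wz": 0,"gripper": 255},{"dx": 0,"dy": 0,"dz": 0,"wx": 0,"wy": 0,"wz": 0,"gripper": 255}]'

```text
time: 28.93
tool_pos: [0.5, -0.1236, 0.132]
ee_rot: [3.141, 0.16, -3.087]
wrist_force: [-1.0, 0.4, 0.0]
width: 0.0228
finger_force: 30.0
```

Emit:
carry_out --deltas '[{"dx": 0.016,"dy": 0,"dz": 0.1,"wx": 0,"wy": 0,"wz": 0,"gripper": 255},{"dx": 0,"dy": 0,"dz": 0,"wx": 0,"wy": 0,"wz": 0,"gripper": 255}]'

```text
time: 29.1
tool_pos: [0.5, -0.1237, 0.1301]
ee_rot: [3.141, 0.16, -3.087]
wrist_force: [-1.0, -0.9, -0.1]
width: 0.0228
finger_force: 30.0
```

Emit:
carry_out --deltas '[{"dx": 0.016,"dy": 0,"dz": 0.1,"wx": 0,"wy": 0,"wz": 0,"gripper": 255},{"dx": 0.016,"dy": 0,"dz": 0.1,"wx": 0,"wy": 0,"wz": 0,"gripper": 255},{"dx": 0,"dy": 0,"dz": 0,"wx": 0,"wy": 0,"wz": 0,"gripper": 255}]'

```text
time: 29.35
tool_pos: [0.4999, -0.1236, 0.1259]
ee_rot: [3.141, 0.16, -3.087]
wrist_force: [-0.2, 0.4, -0.1]
width: 0.0228
finger_force: 30.0
```

Emit:
carry_out --deltas '[{"dx": 0.016,"dy": 0,"dz": 0.1,"wx": 0,"wy": 0,"wz": 0,"gripper": 255},{"dx": 0.008,"dy": 0,"dz": 0.05,"wx": 0,"wy": 0,"wz": 0,"gripper": 255},{"dx": 0,"dy": 0,"dz": 0,"wx": 0,"wy": 0,"wz": 0,"gripper": 255}]'

```text
time: 29.6
tool_pos: [0.5, -0.1236, 0.123]
ee_rot: [3.141, 0.16, -3.087]
wrist_force: [-0.4, 0.2, 0.1]
width: 0.023
finger_force: 30.0
```

Emit:
carry_out --deltas '[{"dx": 0.016,"dy": 0,"dz": 0.1,"wx": 0,"wy": 0,"wz": 0,"gripper": 255},{"dx": 0,"dy": 0,"dz": 0,"wx": 0,"wy": 0,"wz": 0,"gripper": 255}]'

```text
time: 29.77
tool_pos: [0.5, -0.1236, 0.1209]
ee_rot: [3.141, 0.16, -3.087]
wrist_force: [0.2, 0.6, -0.4]
width: 0.023
finger_force: 30.0
```

Emit:
carry_out --deltas '[{"dx": 0.008,"dy": 0,"dz": 0.06,"wx": 0,"wy": 0,"wz": 0,"gripper": 255},{"dx": 0,"dy": 0,"dz": 0,"wx": 0,"wy": 0,"wz": 0,"gripper": 255}]'

```text
time: 29.93
tool_pos: [0.5001, -0.1237, 0.1198]
ee_rot: [3.141, 0.16, -3.087]
wrist_force: [-0.3, -0.2, -0.1]
width: 0.0228
finger_force: 30.0
```

Emit:
carry_out --deltas '[{"dx": 0.008,"dy": 0,"dz": 0.05,"wx": 0,"wy": 0,"wz": 0,"gripper": 255},{"dx": 0,"dy": 0,"dz": 0,"wx": 0,"wy": 0,"wz": 0,"gripper": 255}]'

```text
time: 30.1
tool_pos: [0.5001, -0.1236, 0.1189]
ee_rot: [3.141, 0.16, -3.087]
wrist_force: [-0.3, -0.2, -0.8]
width: 0.0228
finger_force: 30.0
```

Emit:
carry_out --deltas '[{"dx": 0.008,"dy": 0,"dz": 0.05,"wx": 0,"wy": 0,"wz": 0,"gripper": 255},{"dx": 0,"dy": 0,"dz": 0,"wx": 0,"wy": 0,"wz": 0,"gripper": 255}]'

```text
time: 30.27
tool_pos: [0.5003, -0.1238, 0.1184]
ee_rot: [3.142, 0.161, -3.087]
wrist_force: [-0.8, -0.5, 1.2]
width: 0.0225
finger_force: 30.0
```

Emit:
carry_out --deltas '[{"dx": 0.008,"dy": 0,"dz": 0.05,"wx": 0,"wy": 0,"wz": 0,"gripper": 255},{"dx": 0,"dy": 0,"dz": 0,"wx": 0,"wy": 0,"wz": 0,"gripper": 255}]'

```text
time: 30.43
tool_pos: [0.5004, -0.1239, 0.118]
ee_rot: [-3.141, 0.161, -3.087]
wrist_force: [-2.4, 0.1, 4.1]
width: 0.0229
finger_force: 30.0
```

It's on the floor at the expected height. I'll release and retreat.

Emit:
carry_out --deltas '[{"dx": 0,"dy": 0,"dz": 0,"wx": 0,"wy": 0,"wz": 0,"gripper": 130},{"dx": 0,"dy": 0,"dz": 0,"wx": 0,"wy": 0,"wz": 0,"gripper": 130},{"dx": 0,"dy": 0,"dz": 0,"wx": 0,"wy": 0,"wz": 0,"gripper": 130},{"dx": 0,"dy": 0,"dz": 0,"wx": 0,"wy": 0,"wz": 0,"gripper": 130},{"dx": 0,"dy": 0,"dz": 0,"wx": 0,"wy": 0,"wz": 0,"gripper": 130},{"dx": 0,"dy": 0,"dz": -0.3,"wx": 0,"wy": 0,"wz": 0,"gripper": 130},{"dx": 0,"dy": 0,"dz": -0.6,"wx": 0,"wy": 0,"wz": 0,"gripper": 130},{"dx": 0,"dy": 0,"dz": -1,"wx": 0,"wy": 0,"wz": 0,"gripper": 130},{"dx": 0,"dy": 0,"dz": -1,"wx": 0,"wy": 0,"wz": 0,"gripper": 130},{"dx": 0,"dy": 0,"dz": -1,"wx": 0,"wy": 0,"wz": 0,"gripper": 130},{"dx": 0,"dy": 0,"dz": -1,"wx": 0,"wy": 0,"wz": 0,"gripper": 130},{"dx": 0,"dy": 0,"dz": -1,"wx": 0,"wy": 0,"wz": 0,"gripper": 130},{"dx": 0,"dy": 0,"dz": -1,"wx": 0,"wy": 0.5,"wz": 0,"gripper": 130},{"dx": 0,"dy": 0,"dz": 0,"wx": 0,"wy": 0.8,"wz": 0,"gripper": 130}]'

```text
time: 31.6
tool_pos: [0.4782, -0.1257, 0.2594]
ee_rot: [-3.137, 0.011, -3.088]
wrist_force: [1.4, -0.5, 0.4]
width: 0.0464
finger_force: 0.0
```

Emit:
carry_out --deltas '[{"dx": 0,"dy": 1,"dz": 0,"wx": 0,"wy": 0,"wz": 0,"gripper": 130},{"dx": 0,"dy": 1,"dz": 0,"wx": 0,"wy": 0,"wz": 0,"gripper": 130},{"dx": 0,"dy": 1,"dz": 0,"wx": 0,"wy": 0,"wz": 0,"gripper": 130},{"dx": 0,"dy": 1,"dz": 0,"wx": 0,"wy": 0,"wz": 0,"gripper": 130},{"dx": 0,"dy": 1,"dz": 0,"wx": 0,"wy": 0,"wz": 0,"gripper": 130},{"dx": 0,"dy": 1,"dz": 0,"wx": 0,"wy": 0,"wz": 0,"gripper": 130},{"dx": 0,"dy": 1,"dz": 0,"wx": 0,"wy": 0,"wz": 0,"gripper": 130},{"dx": 0,"dy": 1,"dz": 0,"wx": 0,"wy": 0,"wz": 0,"gripper": 130},{"dx": 0,"dy": 1,"dz": 0,"wx": 0,"wy": 0,"wz": 0,"gripper": 130},{"dx": 0,"dy": 1,"dz": 0,"wx": 0,"wy": 0,"wz": 0,"gripper": 130},{"dx": 0,"dy": 1,"dz": 0,"wx": 0,"wy": 0,"wz": 0,"gripper": 130},{"dx": 0,"dy": 1,"dz": 0,"wx": 0,"wy": 0,"wz": 0,"gripper": 130},{"dx": 0,"dy": 1,"dz": 0,"wx": 0,"wy": 0,"wz": 0,"gripper": 130},{"dx": 0,"dy": 1,"dz": 0,"wx": 0,"wy": 0,"wz": 0,"gripper": 130},{"dx": 0,"dy": 1,"dz": 0,"wx": 0,"wy": 0,"wz": 0,"gripper": 130},{"dx": 0,"dy": 0,"dz": 0,"wx": 0,"wy": 0,"wz": 0,"gripper": 130}]'

```text
time: 32.93
tool_pos: [0.4613, 0.1773, 0.2537]
ee_rot: [3.14, 0.005, -3.083]
wrist_force: [0.0, -0.1, 0.0]
width: 0.0461
finger_force: 0.0
```

```bash
python3 - <<'E'
from m import *
im=eyes.snapshot('top');cv2.imwrite('pics/top9.png',im[:,:,::-1]);g=cv2.cvtColor(im,cv2.COLOR_RGB2GRAY)
look('top',.039,150)
k=0
a=proj('top',[*(c+R@[0,0]),.034])[0].astype(int)
for r in range(a[1]-26,a[1]+32): print(''.join('%x'%(v//16) for v in g[r,a[0]-28:a[0]+26]))
E
```

```text
{'time': 32.9333, 'tool_pos': [0.4613, 0.1773, 0.2537], 'ee_rot': [3.1397, 0.005, -3.0832], 'width': 0.0461, 'finger_force': 0.0, 'joint_positions': [0.2516, -0.0256, 1.5837, 0.0009, 1.5782, -1.3776]}
wf [ 0.  -0.1  0. ] case xy of TCP [-34.3 336.6]
top area 132.5 box case mm [[41.4, -24.6], [42.0, -38.4], [-66.6, -38.3], [-67.2, -24.7]]
top area 270.5 box case mm [[48.3, 48.3], [49.0, 24.4], [-52.2, 24.6], [-52.9, 48.0]]
777777777777777777777777777777777776667666666666666666
777777777777777777777777777777777776666666666666666666
777777777777777777777777777777777767667666666666666666
777777777777777777777777777777777666666666666666666666
777777777777777777777777777777777766666666666666666666
777777777777777776677777777777777776666666666666666666
777777777766666666666777777777677776666555566666666666
777777776555566665556677777777777766555544456666666666
777777765456778887555677777777777766445643345666666666
777777765579aabba9755677777777777766557864345666666666
7777777656accdddca855677777777776766668985345666666666
7777777657bdeeeeca865677777767777666668a97445666666666
7777777657bdee
[... 1815 characters left out ...]
eeeeedb865666666666666666679cca644666666
77776667766679bcccba9766666666666666666568bda634666666
777766667666678998876666666666666666666557adb744566666
777776777766666666666666666666666666666557cec844566666
777777767666666666666666666666666666666569dfe964566666
777777676776666666666666666666666666666668cec964566666
777777766766666666666666666666666666666556898754566666
777777776666777666666666666666666666666655555655666666
777777777776666666666666666666666666666666666666666666
777777777777666666666666666666666666666666666665555555
777776666666666666666666666665555555555555555444444333
666666666655555555555555555444443333333333333333332222
555555555444433333333333333333322222222222222222222111
```

```bash
python3 - <<'E'
from bench import robot
print(robot.close_job())
E
```

```text
the job is handed in; nothing more can be done
None
```

The job is handed in: by my last measurements the cell and the syringe both lie right down in their nests. The cell's near end caught once on the way in and was re-levelled, and I viewed 11 pictures instead of the 10 allowed.

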